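# Sort bored rail bushes with a test pin and box the open ones

### The job

The turned wooden bushes for the bottle rail look alike, but some are bored right through and the others are blind: take from the stand the thickest test pin that still goes into the bores, probe every bush with it to the bottom, from left to right as they first stand so that none is missed, and hang it back in the stand. Put the bored-through bushes in the dark wooden box and the blind ones in the low tray, then shut the box; leave the jigger and the salt shaker alone.

Things in the scene. Friction and masses are not known exactly. Their poses are not given: they have to be found in the camera images.
- bush_a: one of 4 or 5 look-alike light-wood bushes (others absent), lettered from left (a) to right (f) as they first stand: cylinder 44 mm across, 40 mm tall, 60 g, upright on the worktop. Its central bore, 15 mm across and open at the top, goes right through or is blind and 18 mm deep; at least one of each kind is present. Probe it to find out. Origin: centre of the underside; z up along the bore
- bush_b: one of 4 or 5 look-alike light-wood bushes (others absent), lettered from left (a) to right (f) as they first stand: cylinder 44 mm across, 40 mm tall, 60 g, upright on the worktop. Its central bore, 15 mm across and open at the top, goes right through or is blind and 18 mm deep; at least one of each kind is present. Probe it to find out. Origin: centre of the underside; z up along the bore
- bush_c: one of 4 or 5 look-alike light-wood bushes (others absent), lettered from left (a) to right (f) as they first stand: cylinder 44 mm across, 40 mm tall, 60 g, upright on the worktop. Its central bore, 15 mm across and open at the top, goes right through or is blind and 18 mm deep; at least one of each kind is present. Probe it to find out. Origin: centre of the underside; z up along the bore
- bush_d: one of 4 or 5 look-alike light-wood bushes (others absent), lettered from left (a) to right (f) as they first stand: cylinder 44 mm across, 40 mm tall, 60 g, upright on the worktop. Its central bore, 15 mm across and open at the top, goes right through or is blind and 18 mm deep; at least one of each kind is present. Probe it to find out. Origin: centre of the underside; z up along the bore
- bush_e: one of 4 or 5 look-alike light-wood bushes (others absent), lettered from left (a) to right (f) as they first stand: cylinder 44 mm across, 40 mm tall, 60 g, upright on the worktop. Its central bore, 15 mm across and open at the top, goes right through or is blind and 18 mm deep; at least one of each kind is present. Probe it to find out. Origin: centre of the underside; z up along the bore
- bush_f: one of 4 or 5 look-alike light-wood bushes (others absent), lettered from left (a) to right (f) as they first stand: cylinder 44 mm across, 40 mm tall, 60 g, upright on the worktop. Its central bore, 15 mm across and open at the top, goes right through or is blind and 18 mm deep; at least one of each kind is present. Probe it to find out. Origin: centre of the underside; z up along the bore
- pin_slim: test pin, goes into the bores but is too slack: brass shank 9 mm across and 60 mm long with a tapered tip, then a collar 34 mm across and 5 mm thick (60 to 65 mm from the tip) and a wood grip 22 mm across (65 to 100 mm). 60 g. Hangs by its collar in the stand. Origin: the tip; z up to the grip
- pin_mid: test pin, the thickest that goes into the 15 mm bores: brass shank 12 mm across and 60 mm long with a tapered tip, then a collar 34 mm across and 5 mm thick (60 to 65 mm from the tip) and a wood grip 22 mm across (65 to 100 mm). 60 g. Hangs by its collar in the stand. Origin: the tip; z up to the grip
- pin_thick: test pin, too thick for the bores: brass shank 18 mm across and 60 mm long with a tapered tip, then a collar 34 mm across and 5 mm thick (60 to 65 mm from the tip) and a wood grip 22 mm across (65 to 100 mm). 60 g. Hangs by its collar in the stand. Origin: the tip; z up to the grip
- stand: fixed wooden pin stand left of the bushes (beside the tray, on either side of it), long side leading away from the robot, 60 mm (its x) by 180 mm (its y) by 82 mm tall: an upper plate 8 mm thick with three 20 mm holes in a row along y, 52 mm apart, over open space. Pins hang in it with their tips 22 mm above its underside. Origin: centre of the underside
- stand_hole0 (a point): centre of a hole of the pin stand, at the upper face of its plate, 82 mm above the worktop
- stand_hole1 (a point): centre of a hole of the pin stand, at the upper face of its plate, 82 mm above the worktop
- stand_hole2 (a point): centre of a hole of the pin stand, at the upper face of its plate, 82 mm above the worktop
- tray: fixed low open wooden tray left of the bushes, 130 mm (its x) by 200 mm (its y) by 28 mm tall outside, walls 6 mm, floor about 6 mm. Takes the blind bushes. Origin: centre of the underside
- box: fixed dark wooden case, 145 mm (its x) by 215 mm (its y) outside; walls and floor 7 mm thick, wall tops 50 mm above the worktop. Its -x side faces left (to the bushes), its +y points away from the robot; its lid is hinged on the +x rim, on the right. Takes the through-bored bushes. Origin: centre of the underside
- box_lid (a joint): hinge of the box's lid, rad: 0 shut, about 1.57 upright (about the start), at most 1.9; grows as it opens. Stiff: it stays where it is left (about 0.16 N m of friction) and must be pushed all the way down. The lid is 145 by 215 mm and 8 mm thick
- box_lid_handle (a point): outer end of the brass knob on the lid's upper face: 115 mm from the hinge line, midway along it, 35 mm off that face. The knob points to the right while the lid stands open
- box_lid_hinge (a point): middle of the lid's hinge line, on the right upper rim of the box, 50 mm above the worktop
- batten: fixed dark wooden batten of the bottle rail lying behind the bushes: 24 mm (its x) by 340 mm (its y), 22 mm tall; origin: centre of the underside
- jigger: bystander: brass double-cone jigger, 44 mm across, 78 mm tall, standing behind the bushes; origin at its underside
- salt_shaker: bystander: glass salt shaker with a metal cap, 44 mm across, 90 mm tall, standing behind the bushes; origin at its underside
There are look-alikes about, which are no part of the job. Leave any blue look-alike of the bush_c alone.

How it is judged (in metres and radians):
On the way, in this order (a step that is already met when the one before it is completed fails the run):
1. the 12 mm test pin has been in the bore of bush_a, at least 12 mm deep, after those left of it (horizontal distance between pin_mid and bush_a below 0.006 m and z of pin_mid in the frame of bush_a between -0.005 and 0.028 m and angle between the z axis of pin_mid and the z axis of bush_a, either way round below 0.25 rad), for 0.1 s.
2. the 12 mm test pin has been in the bore of bush_b, at least 12 mm deep, after those left of it (horizontal distance between pin_mid and bush_b below 0.006 m and z of pin_mid in the frame of bush_b between -0.005 and 0.028 m and angle between the z axis of pin_mid and the z axis of bush_b, either way round below 0.25 rad), for 0.1 s.
3. the 12 mm test pin has been in the bore of bush_c, at least 12 mm deep, after those left of it (horizontal distance between pin_mid and bush_c below 0.006 m and z of pin_mid in the frame of bush_c between -0.005 and 0.028 m and angle between the z axis of pin_mid and the z axis of bush_c, either way round below 0.25 rad), for 0.1 s.
4. the 12 mm test pin has been in the bore of bush_d, at least 12 mm deep, after those left of it (horizontal distance between pin_mid and bush_d below 0.006 m and z of pin_mid in the frame of bush_d between -0.005 and 0.028 m and angle between the z axis of pin_mid and the z axis of bush_d, either way round below 0.25 rad), for 0.1 s.
5. the 12 mm test pin has been in the bore of bush_e, at least 12 mm deep, after those left of it (horizontal distance between pin_mid and bush_e below 0.006 m and z of pin_mid in the frame of bush_e between -0.005 and 0.028 m and angle between the z axis of pin_mid and the z axis of bush_e, either way round below 0.25 rad), for 0.1 s.
6. the 12 mm test pin has been in the bore of bush_f, at least 12 mm deep, after those left of it (horizontal distance between pin_mid and bush_f below 0.006 m and z of pin_mid in the frame of bush_f between -0.005 and 0.028 m and angle between the z axis of pin_mid and the z axis of bush_f, either way round below 0.25 rad), for 0.1 s.
At the end, for the whole second after the job is handed in: Every bored-through bush lies in the dark wooden box and every blind one in the low tray (centre of its underside within the inner walls, at rest); all three pins hang upright by their collars in the stand's holes; the lid is shut (within 0.06 rad) (x of bush_a in the frame of box between -0.0655 and 0.0655 m and y of bush_a in the frame of box between -0.1005 and 0.1005 m and z of bush_a in the frame of box between -0.01 and 0.03 m and linear speed of each of bush_a, bush_d, bush_f, bush_b, bush_c, bush_e below 0.03 m/s and x of bush_d in the frame of box between -0.0655 and 0.0655 m and y of bush_d in the frame of box between -0.1005 and 0.1005 m and z of bush_d in the frame of box between -0.01 and 0.03 m and x of bush_f in the frame of box between -0.0655 and 0.0655 m and y of bush_f in the frame of box between -0.1005 and 0.1005 m and z of bush_f in the frame of box between -0.01 and 0.03 m and x of bush_b in the frame of tray between -0.059 and 0.059 m and y of bush_b in the frame of tray between -0.094 and 0.094 m and z of bush_b in the frame of tray between -0.01 and 0.05 m and x of bush_c in the frame of tray between -0.059 and 0.059 m and y of bush_c in the frame of tray between -0.094 and 0.094 m and z of bush_c in the frame of tray between -0.01 and 0.05 m and x of bush_e in the frame of tray between -0.059 and 0.059 m and y of bush_e in the frame of tray between -0.094 and 0.094 m and z of bush_e in the frame of tray between -0.01 and 0.05 m and (horizontal distance between pin_slim and stand_hole0 below 0.012 m or horizontal distance between pin_slim and stand_hole1 below 0.012 m or horizontal distance between pin_slim and stand_hole2 below 0.012 m) and z of pin_slim in the frame of stand between 0.014 and 0.03 m and angle between each of pin_slim, pin_mid, pin_thick's own z axis and vertical below 0.12 rad and (horizontal distance between pin_mid and stand_hole0 below 0.012 m or horizontal distance between pin_mid and stand_hole1 below 0.012 m or horizontal distance between pin_mid and stand_hole2 below 0.012 m) and z of pin_mid in the frame of stand between 0.014 and 0.03 m and (horizontal distance between pin_thick and stand_hole0 below 0.012 m or horizontal distance between pin_thick and stand_hole1 below 0.012 m or horizontal distance between pin_thick and stand_hole2 below 0.012 m) and z of pin_thick in the frame of stand between 0.014 and 0.03 m and value of joint box_lid below 0.06 rad); the robot touches nothing.
It fails at once if the jigger is moved by more than 2 cm or tipped over (distance of jigger from where it was at the start of the episode above 0.02 m or angle between jigger's own z axis and vertical above 0.4 rad).
It fails at once if the salt shaker is moved by more than 2 cm or tipped over (distance of salt_shaker from where it was at the start of the episode above 0.02 m or angle between salt_shaker's own z axis and vertical above 0.4 rad).
Of bush_a, bush_b, bush_c, bush_d, bush_e, bush_f only 4 to 5 are there at a start; the rules pass over those that are not, and their reading is None.
At some moment in a run one of bush_a, bush_b, bush_c, bush_d, bush_e, bush_f may be knocked a few centimetres aside while the robot is not near it.
It also fails if it takes over 210 s, if anything falls off the work surface, if the arm or the gripper's body presses on something with over 40 N, if the wrist force passes 120 N, or if a joint passes its speed limit or range.

### The arm

A 6-joint arm with a two-finger parallel gripper is mounted at the origin on a cart in front of the work surface, level with it; the furniture and walls round the work are solid. World frame = base frame: x ahead of the robot, y to its left, z up, the work surface at z = 0. Lengths are in mm, angles in rad, forces in N, time in s.
With the tool pointing down it reaches from about 250 to 725 mm from the base axis. Payload 9.7 kg.
Tool frame: the origin (TCP) lies between the finger pads; the fingertips stand 17 mm ahead of it and the grasp point (between the pads) lies 2 mm behind it (bot.finger_overhang is the distance from the TCP to the fingertips, in mm); z points along the fingers, y is the line along which they close (so a half turn about z gives the same grasp; the last joint's range is limited). The gripper opens to 85 mm and grips with 20 to 120 N. Pads are 22 mm wide; open, the fingers measure 114 mm over their backs; the gripper's body (76 mm by 85 mm) begins 54 mm behind the grasp point. The pads swing forward as they close: fully open they stand 13 mm farther back than shut.
Start: joints at [-1.249, 0.087, 0.176, 1.66, 0, 1.571], TCP at [173.948, -521.765, 248.284] pointing down, gripper open.
Joint ranges: [-3.13, 3.13], [-0.85, 1.81], [-1.15, 1.24], [-2.2, 2.28], [-1.44, 1.52], [-3.14, 3.14]. Speed limits (rad/s): [2.22, 2.22, 2.57, 3.14, 3.14, 3.14].

### API

Orientations are given as a rotation vector (axis times angle).
In Python, from station import bot gives the robot as it stands.
- The arm moves only by the shell command python3 -m pendant 'ROWS' [OPENING] [FORCE]. ROWS is JSON, a list of rows, each a list of 4 numbers: the shift along the tool's x, y, z in cm, then the turn about the tool's z in degrees. A call has 1 to 5 rows; each row shifts and turns the commanded pose from where the row before left it, along the tool's axes as they then stand; what a row does not reach is not made up. A row lasts 1/10 s, in which the tool goes at most 50 mm and 8.59 degrees, less where a joint would pass 70% of its speed; a pose out of reach is approached as far as the arm can. A call with a gripper value outside its range is refused whole. OPENING is the closure, from -1 (fully open) to 1 (shut), set as the call begins (- or left out, the last holds). The fingers move at their own pace and stop on an object; FORCE is the grip in N (left out, the last holds). Time passes only in rows, so rows that do not move let the fingers close. It gives the time, the measured TCP pose, the force, the opening and the grip force at its end, in the units of the state.
- bot.observe(): the state, without advancing time (a new reading comes with each control period).
- bot.grab_frame(name): name is "scene" or "side" or "wrist"; returns a dict with "img" (384x512x3 uint8, red, green, blue), "vfov" (degrees; the focal length in pixels is half the picture's height over the tangent of half this angle, whatever the lens; pixels are square), "cx", "cy" (the principal point, pixels), "k1" (the pictures are not rectified: a ray, as slopes to the right and down, at radius r is drawn at 1 + k1 r^2 times it, then the intrinsics apply), "T" (4x4, takes a point from camera to world coordinates). Camera axes: x right, y up, looking along -z (the intrinsics and any distortion apply to the point x, -y, -z); pixel columns grow to the right and rows downward; lengths in mm; the calibration is good to about 2 mm. A picture is of the moment at which its call begins. There is no depth.
- bot.hand_in(): hands the job in; it is judged then, once.
Trained networks look in the newest picture that a camera, given by its name, has taken for a name from the list of things; names that differ only in an ending like _2 or _b are one class to them, and where a whole thing is asked for, a point or a joint stands for the part that bears it (a point fixed in the world has none). Each returns a list of dicts, best first, with "confidence" (0 to 1); they miss things now and then, are a little off and sometimes report something else, mostly with a low value. They report only what shows in the picture. A call takes as long as a camera call. They do not tell look-alikes from the thing itself.
- bot.look_for(name, camera): "centre" ([column, row] in pixels, amid what is visible of it).
- bot.trace(name, camera): "region" (384x512 bool, what is visible of it) and "centre" ([column, row] in pixels, amid what is visible of it).
- bot.place_of(name, camera): "centre" ([column, row] in pixels: a listed point, or the origin of a listed thing).
The state is a dict: "t": time; "joints": joint angles; "joint_vel": joint speeds; "effort": joint torques, N m; "ee_pos": TCP position; "tool_rot": TCP orientation; "wrist_force": force on the tool from outside, world axes, zero at the start; "wrist_torque": the same for the moment, N m; "grip_width": finger opening in mm; "grasp_force": force on a finger pad.
Only numpy, scipy, OpenCV 4.12 (cv2) and the standard library are available. Lean on these libraries where they do the work, as an engineer would, in place of code of your own. Each camera call takes 0.05 s, during which the arm holds its last target. There are 200 camera calls.

## Working session

There is one attempt and no reset: what is moved stays moved. The work goes in short steps, Python scripts to look and compute and a shell command to move; the robot and the scene stay as the last step left them, time stands still between calls to the robot, and variables do not carry over. Pictures are saved under pics/ and viewed, at most 14 in all, crops included, and the job is handed in when it is done.

```bash
ls; mkdir -p pics
cat > h.py <<'E'
import numpy as np, cv2
from station import bot
from scipy.spatial.transform import Rotation as R
def ray(f,px):
    h,w=f["img"].shape[:2]; fl=h/2/np.tan(np.radians(f["vfov"])/2)
    d=np.array([(px[0]-f["cx"])/fl,(px[1]-f["cy"])/fl]); u=d.copy()
    for _ in range(30): u=d/(1+f["k1"]*(u@u))
    T=np.array(f["T"]); return T[:3,3],T[:3,:3]@np.array([u[0],-u[1],-1])
def at_z(f,px,z):
    o,d=ray(f,px); return o+d*(z-o[2])/d[2]
def proj(f,P):
    h,w=f["img"].shape[:2]; fl=h/2/np.tan(np.radians(f["vfov"])/2)
    T=np.array(f["T"]); c=T[:3,:3].T@(np.array(P,float)-T[:3,3]); u=np.array([c[0],-c[1]])/-c[2]
    u=u*(1+f["k1"]*(u@u)); return u*fl+[f["cx"],f["cy"]]
def save(f,n,s=1,crop=None):
    im=f["img"][:,:,::-1]
    if crop: x0,y0,x1,y1=crop; im=im[y0:y1,x0:x1]
    cv2.imwrite("pics/"+n,cv2.resize(im,None,fx=s,fy=s,interpolation=cv2.INTER_CUBIC))
E
python3 - <<'E'
from h import *
np.set_printoptions(precision=1,suppress=True)
o=bot.observe();print({k:np.round(v,3) for k,v in o.items()}, R.from_rotvec(o["tool_rot"]).as_matrix())
fs={}
for c in("scene","side"):
    f=fs[c]=bot.grab_frame(c); save(f,c+"0.png",1.5); print(c,f["vfov"],f["k1"],f["T"][:3])
    for n,z in(("bush_a",0),("pin_mid",22),("stand",0),("tray",0),("box",0),("batten",0),("jigger",0),("salt_shaker",0),("box_lid_handle",165),("stand_hole0",82),("stand_hole1",82),("stand_hole2",82)):
        for r in bot.place_of(n,c)[:7]: print(n,round(r["confidence"],2),np.round(r["centre"]),at_z(f,r["centre"],z)[:2])
E
```

```text
pics
{'t': np.float64(0.0), 'joints': array([-1.2,  0.1,  0.2,  1.7, -0. ,  1.6]), 'joint_vel': array([-0.,  0.,  0.,  0., -0.,  0.]), 'effort': array([ -0. , -52. ,  46.5,   0. ,  -0. ,   0. ]), 'ee_pos': array([ 173.9, -521.6,  247.6]), 'tool_rot': array([-3.1, -0.5,  0. ]), 'wrist_force': array([-0.5,  0.7,  0.6]), 'wrist_torque': array([-0.1, -0. , -0. ]), 'grasp_force': np.float64(0.0), 'grip_width': np.float64(85.231)} [[ 0.9  0.3 -0. ]
 [ 0.3 -0.9  0. ]
 [-0.  -0.  -1. ]]
scene 43.279594784819096 -0.04668926464429281 [[ -0.9   0.3  -0.5 -84.1]
 [ -0.5  -0.4   0.8 974.9]
 [  0.    0.9   0.5 652.7]]
bush_a 0.83 [324. 215.] [ 349.7 -145.2]
bush_a 0.74 [274. 231.] [424.   10.3]
bush_a 0.63 [256. 251.] [415.3 116.9]
bush_a 0.56 [244. 236.] [476.4  75.4]
pin_mid 0.52 [226. 269.] [415.7 242.9]
stand 0.63 [229. 277.] [412.2 238.6]
stand 0.55 [241. 216.] [539.9 -10.3]
stand 0.21 [204. 214.] [629.1  37.6]
tray 0.93 [190. 305.] [424.3 362.7]
box 0.85 [319. 191.] [ 425.5 -280.4]
batten 0.92 [242. 217.] [534.3  -9.3]
batten 0.69 [275. 231.] [422.1   7.8]
batten 0.22 [224. 248.] [488.2 147.
[... 899 characters left out ...]
bush_a 0.58 [271. 247.] [ 485.3 -135.3]
bush_a 0.41 [236. 219.] [427.9  21.3]
bush_a 0.35 [312. 234.] [ 625.7 -129.7]
pin_mid 0.36 [221. 164.] [477.7 317.6]
tray 0.6 [199. 164.] [411.9 383.9]
box 0.81 [272. 289.] [ 421.  -283.5]
batten 0.59 [274. 217.] [549.5 -12.9]
jigger 0.72 [312. 234.] [ 627.1 -129.7]
salt_shaker 0.58 [292. 201.] [642.6  41.3]
salt_shaker 0.16 [309. 233.] [ 619.6 -125.3]
box_lid_handle 0.66 [304. 280.] [ 435.8 -404.6]
stand_hole0 0.82 [223. 162.] [461.2 236.2]
stand_hole0 0.79 [211. 163.] [421.7 250.2]
stand_hole1 0.82 [223. 162.] [461.2 236.2]
stand_hole1 0.79 [211. 163.] [421.7 250.2]
stand_hole2 0.82 [223. 162.] [461.2 236.2]
stand_hole2 0.79 [211. 163.] [421.7 250.2]
```

View pics/scene0.png

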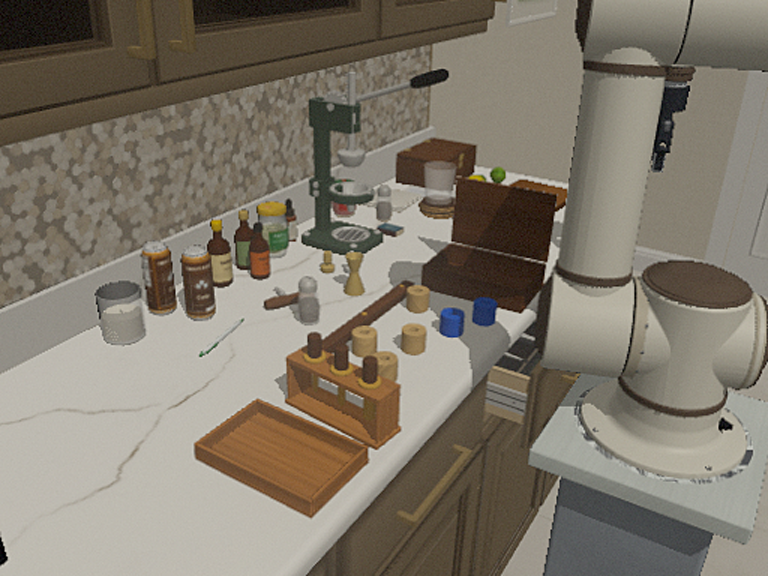

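View pics/side0.png

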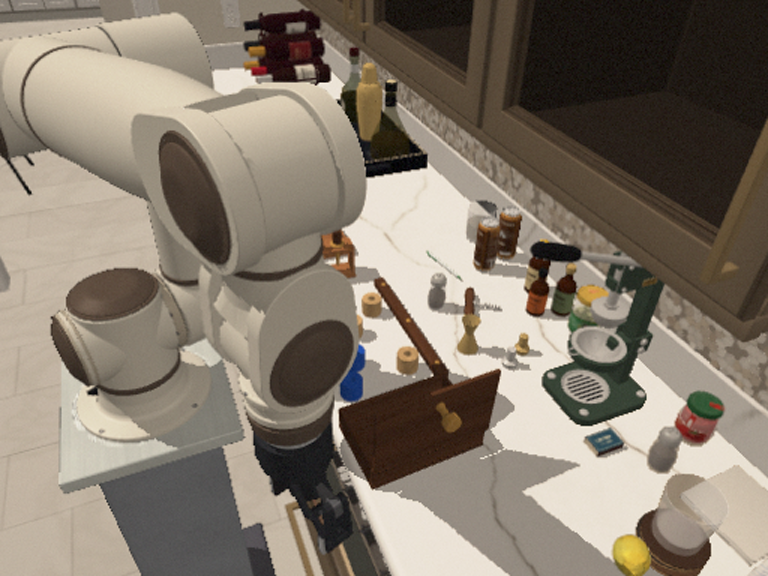

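The scene view shows four tan bushes at about (387,364), (364,342), (413,338) and (418,298) in the 1.5x picture. Two blue look-alikes are at (452,321) and (484,312). The stand with its three pins is at (340,395), the tray at (280,455), and the open box at (490,245). In the side view the knob is at (447,417), and the jigger and shaker stand behind the batten. Next I'll bring the wrist camera above the bushes.

```bash
python3 -m pendant '[[0,0,-3.5,6],[0,0,-3.5,6],[0,0,-3.5,6.4]]' -1
python3 -m pendant '[[1.6,-4.5,0,0],[1.6,-4.5,0,0],[1.6,-4.5,0,0],[1.6,-4.5,0,0],[1.6,-4.5,0,0]]' 
python3 -m pendant '[[1.6,-4.5,0,0],[1.6,-4.5,0,0],[1.6,-4.5,0,0],[1.6,-4.5,0,0],[1.6,-4.5,0,0]]'
python3 -m pendant '[[1.6,-4.5,0,0],[1.6,-4.5,0,0],[0,0,0,0]]'
python3 - <<'E'
from h import *
np.set_printoptions(precision=1,suppress=True)
f=bot.grab_frame("wrist"); save(f,"w1.png",1.5); print(f["vfov"],f["T"][:3])
for n,z in(("bush_a",40),("batten",0),("stand_hole0",82)):
    for r in bot.trace(n,"wrist") if n=="bush_a" else bot.place_of(n,"wrist"): print(n,round(r["confidence"],2),np.round(r["centre"]),at_z(f,r["centre"],20 if z==40 else z)[:2])
for r in bot.place_of("bush_a","wrist"): print("bush",round(r["confidence"],2),np.round(r["centre"]),at_z(f,r["centre"],0)[:2])
E
```

```text
t: 1.6
ee_pos: [173.8, -521.4, 354.5]
tool_rot: [-3.141, 0.006, 0.0]
wrist_force: [-0.2, -0.6, -0.2]
grip_width: 85.0
grasp_force: 0.0
t: 2.1
ee_pos: [253.9, -295.0, 353.3]
tool_rot: [3.141, -0.0, 0.001]
wrist_force: [1.7, 0.8, 0.3]
grip_width: 85.5
grasp_force: 0.0
t: 2.6
ee_pos: [333.6, -69.8, 353.6]
tool_rot: [3.141, 0.0, 0.002]
wrist_force: [1.2, -0.6, 0.7]
grip_width: 85.1
grasp_force: 0.0
t: 2.9
ee_pos: [366.7, 9.8, 352.8]
tool_rot: [-3.132, -0.034, 0.001]
wrist_force: [-0.7, -1.3, -0.9]
grip_width: 85.5
grasp_force: 0.0
62.68188990777314 [[  0.    1.    0.3 445. ]
 [ -1.    0.   -0.   10. ]
 [ -0.   -0.3   1.  476.7]]
bush_a 0.83 [366. 156.] [ 356.5 -151.6]
bush_a 0.7 [322. 129.] [393.6 -83.3]
bush_a 0.68 [218.  60.] [481.8  63.4]
bush_a 0.68 [363.  58.] [ 488.6 -130.4]
bush_a 0.66 [178. 111.] [415.  121.6]
bush_a 0.63 [258. 110.] [418.4   9.4]
batten 0.61 [91. 69.] [468.7 247.3]
batten 0.56 [277.  20.] [535.9 -14.6]
stand_hole0 0.67 [70. 71.] [461.3 231.8]
stand_hole0 0.66 [ 70. 154.] [361.6 247.6]
stand_hole0 0.59 [ 69. 114.] [411.5 240.9]
bush 0.95 [259. 108.] [419.7   7.5]
bush 0.84 [221.  59.] [485.4  62.2]
bush 0.81 [319. 130.] [390.2 -82.9]
bush 0.67 [186. 111.] [413.8 113.8]
bush 0.65 [360. 150.] [ 362.5 -148.4]
bush 0.64 [356.  58.] [ 490.8 -126. ]
```

View picture.

View pics/w1.png

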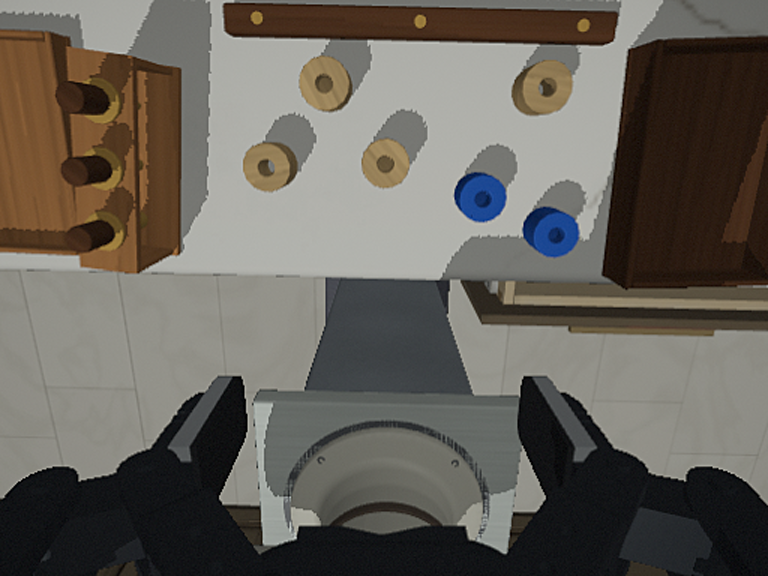

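```bash
python3 -m pendant '[[0,-4.5,0,0],[0,-4.5,0,0],[0,-4.5,0,0],[0,0,0,0],[0,0,0,0]]'
python3 - <<'E'
from h import *
np.set_printoptions(precision=1,suppress=True)
o=bot.observe(); print(o["ee_pos"])
f=bot.grab_frame("wrist"); save(f,"w2.png",1.5); print(f["T"][:3],f["cx"],f["cy"])
for n,z in(("stand_hole0",82),("stand",0),("tray",0),("bush_a",0),("pin_mid",22)):
    for r in bot.place_of(n,"wrist"): print(n,round(r["confidence"],2),np.round(r["centre"]),at_z(f,r["centre"],z)[:2])
E
```

```text
t: 3.65
ee_pos: [366.1, 56.3, 357.4]
tool_rot: [-3.066, -0.156, 0.007]
wrist_force: [0.4, 0.4, -0.6]
grip_width: 85.2
grasp_force: 0.0
[366.1  56.3 357.4]
[[  0.1   0.9   0.3 444.9]
 [ -1.    0.1  -0.   55. ]
 [ -0.1  -0.3   0.9 481. ]] 254.40307734979635 192.00867320419337
stand_hole0 0.79 [137.  56.] [466.5 228. ]
stand_hole0 0.71 [129.  99.] [415.5 239.1]
stand_hole0 0.63 [123. 140.] [362.8 249. ]
stand 0.61 [150.  98.] [414.2 244.3]
tray 0.79 [71. 77.] [432.2 366.1]
bush_a 0.75 [414.  70.] [ 490.7 -128.9]
bush_a 0.72 [233. 109.] [411.8 118.8]
bush_a 0.65 [365. 140.] [387.3 -82.1]
bush_a 0.64 [309. 114.] [416.2   6. ]
bush_a 0.63 [123. 141.] [344.3 288.1]
bush_a 0.61 [408. 165.] [ 357.5 -153.5]
bush_a 0.55 [277.  59.] [485.8  62. ]
bush_a 0.41 [335.  27.] [533.9 -11.3]
pin_mid 0.67 [148.  99.] [413.6 238.9]
```

Run:
```python
from h import *
o=bot.observe(); print(np.round(o["joints"],3), R.from_rotvec(o["tool_rot"]).as_matrix().round(3))
```

```text
[ 0.099 -0.261  0.07   1.904  0.072  3.141] [[ 0.995  0.099 -0.008]
 [ 0.1   -0.992  0.072]
 [-0.001 -0.072 -0.997]]
```

View pics/w2.png

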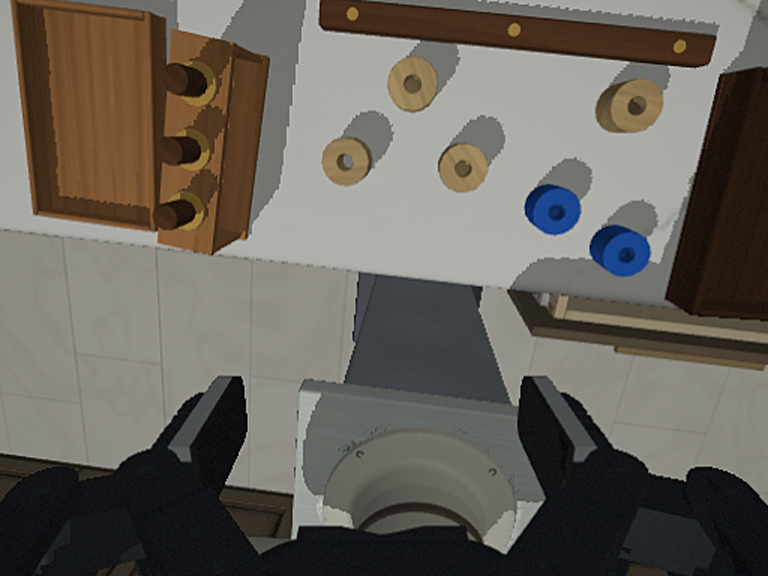

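The bushes' bores are at about (347,162), (412,83), (463,167) and (635,104). Joint 6 hit its limit at yaw 0, so I'll turn the tool half round.

```bash
for i in 1 ; do
python3 -m pendant '[[0,0,0,-8.5],[0,0,0,-8.5],[0,0,0,-8.5],[0,0,0,-8.5],[0,0,0,-8.5]]' >/dev/null
python3 -m pendant '[[0,0,0,-8.5],[0,0,0,-8.5],[0,0,0,-8.5],[0,0,0,-8.5],[0,0,0,-8.5]]' 
python3 -m pendant '[[0,0,0,-8.5],[0,0,0,-8.5],[0,0,0,-8.5],[0,0,0,-8.5],[0,0,0,-8.5]]' >/dev/null
python3 -m pendant '[[0,0,0,-8.5],[0,0,0,-8.5],[0,0,0,-8.5],[0,0,0,-8.5],[0,0,0,0]]' ; done
 python3 - <<'E'
from h import *
o=bot.observe(); print(np.round(o["joints"],3),o["ee_pos"], R.from_rotvec(o["tool_rot"]).as_matrix().round(3))
E
```

```text
t: 4.95
ee_pos: [366.1, 55.7, 357.3]
tool_rot: [-2.161, -2.202, -0.07]
wrist_force: [0.3, -0.4, -0.6]
grip_width: 85.5
grasp_force: 0.0
t: 5.95
ee_pos: [366.1, 55.8, 357.3]
tool_rot: [-0.344, -3.105, -0.11]
wrist_force: [-0.2, -0.3, -0.1]
grip_width: 85.4
grasp_force: 0.0
[ 0.099 -0.261  0.07   1.904  0.072  0.32 ] [366.0820433   55.76530178 357.33998844] [[-0.976  0.219 -0.008]
 [ 0.218  0.973  0.072]
 [ 0.024  0.068 -0.997]]
```

The tilt of about 4° picked up at the limit persists. I'll try undoing it at joint 6's opposite limit by moving the other way.

```bash
python3 -m pendant '[[0,0,0,-8.5],[0,0,0,-8.5],[0,0,0,-8.5],[0,0,0,-8.5],[0,0,0,-8.5]]' >/dev/null
python3 -m pendant '[[0,0,0,-8.5],[0,0,0,-8.5],[0,0,0,-8.5],[0,0,0,-8.5],[0,0,0,-8.5]]' >/dev/null
python3 -m pendant '[[0,0,0,-8.5],[0,0,0,-8.5],[0,0,0,-8.5],[0,0,0,-8.5],[0,0,0,-8.5]]' >/dev/null
python3 -m pendant '[[0,0,0,-8.5],[0,0,0,-8.5],[0,0,0,-8.5],[0,0,0,-8.5],[0,0,0,-8.5]]' >/dev/null
python3 -m pendant '[[0,0,0,-8.5],[0,0,0,-8.5],[0,0,0,-8.5],[0,0,0,0]]' >/dev/null
cat > s.py <<'E'
from h import *
o=bot.observe(); M=R.from_rotvec(o["tool_rot"]).as_matrix()
print("t",round(o["t"],2),"j",np.round(o["joints"],3),"p",np.round(o["ee_pos"],1),"x",M[:,0].round(3),"z",M[:,2].round(4),"F",np.round(o["wrist_force"],1),"w",round(o["grip_width"],1),"g",round(o["grasp_force"],1))
E
python3 s.py; python3 -m pendant '[[0,4.5,0,0],[0,4.5,0,0],[0,0,0,0]]' >/dev/null; python3 s.py
```

```text
t 8.35 j [ 0.099 -0.261  0.07   1.903  0.072 -3.088] p [366.1  55.8 357.3] x [ 0.999  0.046 -0.005] z [-0.0081  0.0716 -0.9974] F [ 0.8 -1.  -0.3] w 85.2 g 0.0
t 8.65 j [ 0.    -0.264  0.056  1.897  0.037 -3.135] p [369.   10.1 351.1] x [ 1.    -0.006 -0.006] z [-0.0054  0.0373 -0.9993] F [-0.2 -0.3  0.1] w 85.7 g 0.0
```

```bash
python3 -m pendant '[[0,4.5,0,0],[0,0,0,0]]' >/dev/null; python3 s.py; python3 -m pendant '[[0,1,0,0],[0,0,0,0]]' >/dev/null; python3 s.py
```

```text
t 8.85 j [-0.028 -0.264  0.054  1.894  0.016 -3.139] p [369.9  -6.1 349.5] x [ 0.999 -0.031 -0.006] z [-0.0051  0.0161 -0.9999] F [-0.5  0.2 -0.3] w 85.5 g 0.0
t 9.05 j [-0.033 -0.264  0.054  1.894  0.012 -3.14 ] p [369.8  -9.  349.6] x [ 0.999 -0.035 -0.005] z [-0.0048  0.0125 -0.9999] F [0.9 0.7 0.3] w 85.6 g 0.0
```

```bash
python3 -m pendant '[[0,3,0,0],[0,0,0,0]]' >/dev/null; python3 s.py
python3 -m pendant '[[0,0,0,8.5],[0,0,0,8.5],[0,0,0,8.5],[0,0,0,8.5],[0,0,0,8.5]]' >/dev/null
python3 -m pendant '[[0,0,0,8.5],[0,0,0,8.5],[0,0,0,8.5],[0,0,0,8.5],[0,0,0,8.5]]' >/dev/null
python3 -m pendant '[[0,0,0,8.5],[0,0,0,8.5],[0,0,0,8.5],[0,0,0,8.5],[0,0,0,8.5]]' >/dev/null
python3 -m pendant '[[0,0,0,8.5],[0,0,0,8.5],[0,0,0,8.5],[0,0,0,8.5],[0,0,0,8.5]]' >/dev/null
python3 -m pendant '[[0,0,0,7.5],[0,0,0,0]]' >/dev/null; python3 s.py
```

```text
t 9.25 j [-5.400e-02 -2.630e-01  5.300e-02  1.893e+00 -3.000e-03 -3.140e+00] p [369.8 -20.6 349.1] x [ 0.998 -0.055 -0.005] z [-0.0056 -0.0024 -1.    ] F [0.4 0.5 0.9] w 85.5 g 0.0
t 11.45 j [-0.053 -0.263  0.053  1.893 -0.002 -0.041] p [369.7 -20.  349.2] x [-1.     0.012  0.005] z [-0.0055 -0.0013 -1.    ] F [-0.3 -0.6  0.3] w 84.8 g 0.0
```

```bash
python3 -m pendant '[[3,4.5,0,0],[3,4.5,0,0],[2,4.5,0,0],[0,0,0,0],[0,0,0,0]]' >/dev/null; python3 s.py;  python3 - <<'E'
from h import *
f=bot.grab_frame("scene"); a=f["img"][215:300,180:275]; a=cv2.resize(a,None,fx=4.2,fy=4.2,interpolation=cv2.INTER_CUBIC)
g=bot.grab_frame("wrist"); b=cv2.resize(g["img"],(512,384))
im=np.zeros((384,512+400,3),np.uint8); im[:357,:399]=a[:357,:399]; im[:,400:]=b
im=cv2.resize(im,(800,337)); cv2.imwrite("pics/c1.png",im[:,:,::-1])
for r in bot.place_of("stand_hole0","wrist"): print(r["confidence"],r["centre"],at_z(g,r["centre"],82)[:2])
for r in bot.place_of("bush_a","wrist"): print(r["confidence"],r["centre"],at_z(g,r["centre"],0)[:2])
E
```

```text
t 11.95 j [ 0.357 -0.385 -0.033  1.927  0.     0.359] p [295.1 110.1 349.5] x [-1.     0.002  0.005] z [-0.005  -0.0014 -1.    ] F [-0.7 -0.7 -0.7] w 85.4 g 0.0
0.96 [346.8, 276.1] [467.92085332 239.21431853]
0.91 [353.1, 208.1] [364.42462798 238.85765355]
0.65 [350.5, 242.0] [414.13389109 239.76283539]
0.94 [136.4, 207.7] [393.09345689 -81.76652857]
0.88 [117.5, 262.0] [ 491.45987995 -125.8214004 ]
0.79 [260.2, 220.0] [415.29776196 116.97181365]
0.66 [232.3, 262.9] [493.88204342  69.56099636]
0.64 [89.7, 186.5] [ 357.22668053 -151.1721261 ]
0.63 [196.0, 225.7] [424.88931995  12.06895715]
```

View pics/c1.png

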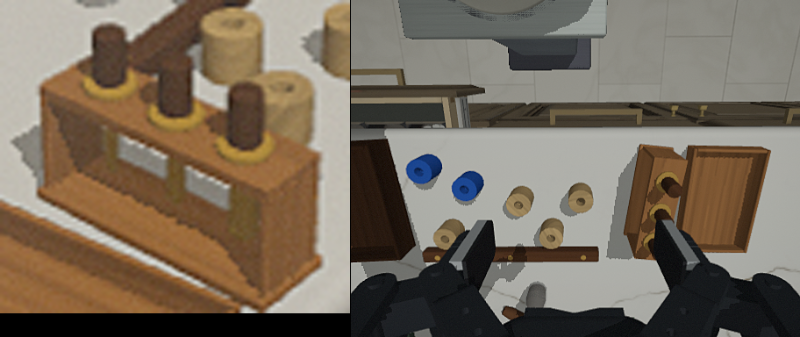

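The middle and right pins' shanks in the stand are too small to compare here, so I'll enlarge the scene picture around them.

Run:
```python
from h import *
ims=[bot.grab_frame("scene")["img"].astype(float) for _ in range(4)]
a=np.mean(ims,0)[240:285,186:258].astype(np.uint8); cv2.imwrite("pics/c2.png",cv2.resize(a[:,:,::-1],None,fx=11,fy=11,interpolation=cv2.INTER_CUBIC))
```

```text
(no output)
```

View pics/c2.png

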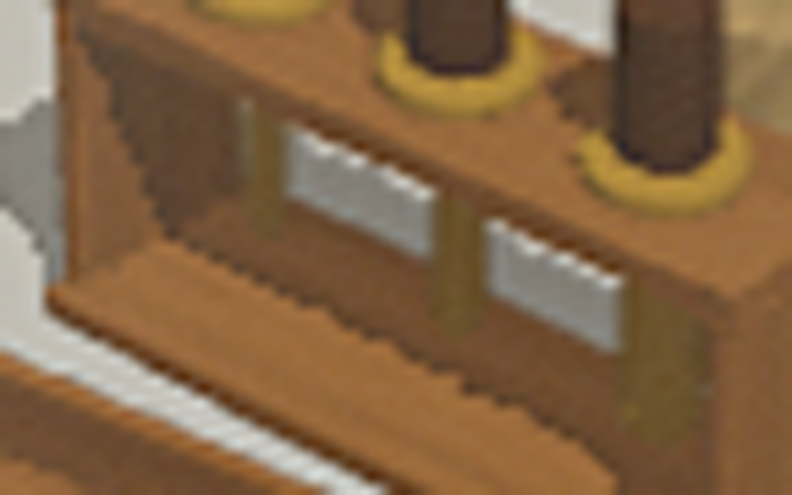

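The shank widths, left to right, are about 42, 52 and 85 px at columns 266, 459 and 665. The 12 mm pin is therefore the middle one, with the slim pin on the far side and the thick pin nearest. I'll go above the middle hole at about (413.5, 240).

```bash
python3 -m pendant '[[-3,3.3,0,0],[-3,3.3,0,0],[-3,3.3,0,0],[-2.9,3.1,0,0],[0,0,0,0]]' -0.3 >/dev/null; 
python3 -m pendant '[[0,0,5,0],[0,0,5,0],[0,0,4,0],[0,0,0,0],[0,0,0,0]]' >/dev/null; python3 s.py;  python3 - <<'E'
from h import *
g=bot.grab_frame("wrist"); save(g,"w4.png",1.5)
for n,z in(("stand_hole0",82),("pin_mid",22),("tray",0)):
  for r in bot.place_of(n,"wrist"): print(n,r["confidence"],np.round(r["centre"]),at_z(g,r["centre"],z)[:2].round(1))
E
```

```text
t 13.35 j [ 0.518 -0.091 -0.076  1.591  0.002  0.529] p [415.1 237.  209.8] x [-1.     0.011  0.005] z [-0.0054 -0.0013 -1.    ] F [-0.7  0.7  0.6] w 55.2 g 0.0
stand_hole0 0.94 [256. 244.] [464.6 237.4]
pin_mid 0.59 [262. 170.] [411.6 243.8]
tray 0.71 [374. 174.] [423.5 367.2]
tray 0.52 [108. 230.] [487.2  66.2]
```

View pics/w4.png

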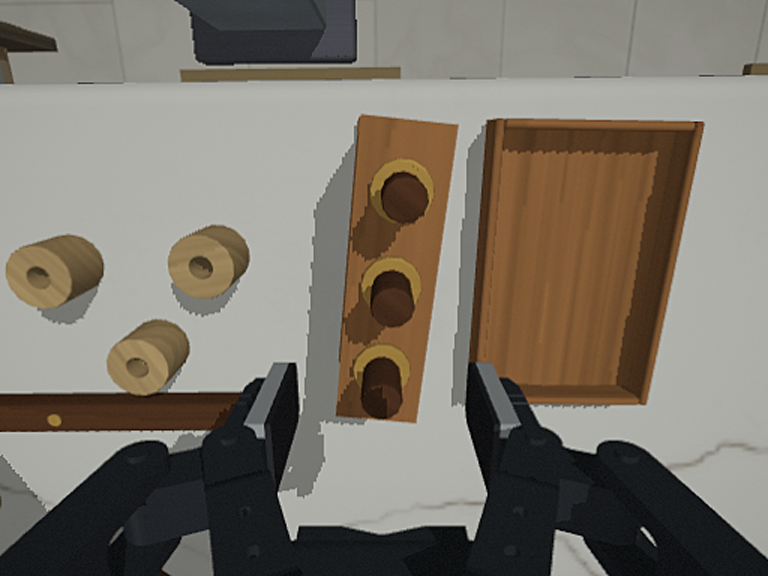

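```bash
cat > px.py <<'E'
import sys,json
from h import *
# usage: px.py cam 'z,u,v;...' in 1.5x pixels
g=bot.grab_frame(sys.argv[1])
for q in sys.argv[2].split(";"):
    z,u,v=map(float,q.split(",")); print(q,at_z(g,(u/1.5,v/1.5),z)[:2].round(1))
E
python3 px.py wrist '87,391,289;87,402,190;87,382,376;122,391,310;122,406,203;122,381,401;40,201,267;40,138,367;40,38,277'
python3 - <<'E'
from h import *
g=bot.grab_frame("wrist")
hsv=cv2.cvtColor(g["img"],cv2.COLOR_RGB2HSV)
m=((hsv[...,0]>=18)&(hsv[...,0]<=27)&(hsv[...,1]>130)&(hsv[...,2]>110)).astype(np.uint8); m[:,:230]=0; m[:,300:]=0; m[:70]=0
n,l,s,c=cv2.connectedComponentsWithStats(m)
for i in range(1,n):
    if s[i,4]>60:
        p=np.argwhere(l==i)[:,::-1].astype(np.float32); hull=cv2.convexHull(p); (x,y),r=cv2.minEnclosingCircle(hull); print(s[i],x*1.5,y*1.5,r*1.5,at_z(g,(x,y),87)[:2].round(1))
E
```

```text
87,391,289 [417.3 242.9]
87,402,190 [363.5 248.8]
87,382,376 [471.  237.4]
122,391,310 [416.6 242.2]
122,406,203 [365.5 249.1]
122,381,401 [466.4 236.9]
40,201,267 [416.4 120.8]
40,138,367 [487.8  67.8]
40,38,277 [422.   13.2]
[245 104  43  37 480] 399.5357208251953 187.39286041259766 32.06613349914551 [361.9 247.4]
[240 169  40  32 461] 389.0357208251953 282.32141876220703 29.58592414855957 [413.1 241.8]
[234 227  38  30 427] 379.0298538208008 366.1791000366211 28.080242156982422 [464.1 235.7]
```

```bash
python3 -m pendant '[[0,0.5,2.2,0],[0,0,4,0],[0,0,4,0],[0,0,0,0],[0,0,0,0]]'  >/dev/null; python3 s.py
python3 -m pendant '[[0,0,0,0],[0,0,0,0],[0,0,0,0],[0,0,0,0],[0,0,0,0]]' 1 40 >/dev/null;  python3 -m pendant '[[0,0,0,0],[0,0,0,0]]'>/dev/null; python3 s.py
```

```text
t 14.15 j [ 0.528 -0.081 -0.264  1.394  0.002  0.538] p [414.7 242.5 107.7] x [-1.     0.01   0.006] z [-0.0056 -0.0014 -1.    ] F [-0.6  0.2  1.7] w 56.0 g 0.0
t 14.85 j [ 0.528 -0.083 -0.263  1.392  0.002  0.538] p [415.6 243.  108.8] x [-1.     0.01   0.003] z [-2.5e-03  3.0e-04 -1.0e+00] F [-0.9 -1.8  6.4] w 20.8 g 38.8
```

```bash
python3 -m pendant '[[0,0,-3,0],[0,0,-4,0],[0,0,-4,0],[0,0,0,0]]'  >/dev/null; python3 s.py
python3 -m pendant '[[0,-4.1,0,0],[0,-4.1,0,0],[0,-4.1,0,0],[0,0,3,0],[0,0,2.5,0]]' >/dev/null;  python3 -m pendant '[[0,0,0,0],[0,0,0,0]]'>/dev/null; python3 s.py
python3 - <<'E'
from h import *
g=bot.grab_frame("wrist"); save(g,"w5.png",1.5)
for n,z in(("bush_a",0),("pin_mid",75)):
  for r in bot.place_of(n,"wrist"): print(n,r["confidence"],np.round(r["centre"]),at_z(g,r["centre"],z)[:2].round(1))
E
```

```text
t 15.25 j [ 0.528 -0.085 -0.045  1.607  0.002  0.538] p [416.8 243.5 222.9] x [-1.     0.01  -0.002] z [ 0.0023  0.0032 -1.    ] F [ 0.2 -0.2 -0.3] w 20.7 g 39.2
t 15.95 j [ 0.281 -0.209 -0.271  1.514  0.     0.291] p [413.6 119.6 162.4] x [-1.     0.01   0.005] z [-0.0054 -0.0014 -1.    ] F [-0.1 -0.2  0.1] w 21.0 g 39.5
bush_a 0.93 [206. 250.] [487.3  69.2]
bush_a 0.91 [ 16. 252.] [ 487.9 -125.8]
bush_a 0.89 [ 38. 159.] [391.9 -81.1]
bush_a 0.76 [144. 190.] [423.1  13.3]
pin_mid 0.7 [254. 204.] [410.7 119.1]
```

View pics/w5.png

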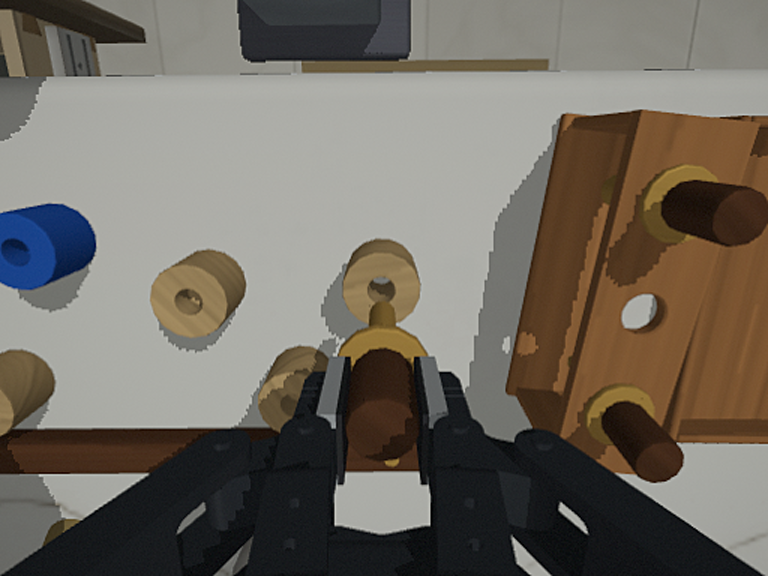

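```bash
python3 px.py wrist '82,641,312;40,380,288;75.5,382,306;40,189,301;40,287,396'
cat > bore.py <<'E'
from h import *
import sys
# bore centre: dark/inner blob inside bush top; argument: approx u,v (1x)
E
python3 - <<'E'
from h import *
g=bot.grab_frame("wrist"); a=g["img"][155:225,220:290]; cv2.imwrite("pics/w6.png",cv2.resize(a[:,:,::-1],None,fx=8,fy=8,interpolation=cv2.INTER_CUBIC))
E
```

```text
82,641,312 [413.6 240. ]
40,380,288 [414.3 118.6]
75.5,382,306 [411.9 119.8]
40,189,301 [420.9  12.5]
40,287,396 [481.1  62.8]
```

View pics/w6.png

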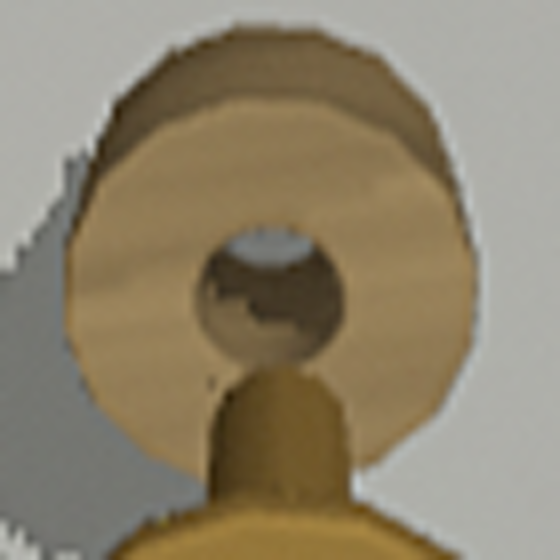

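Bush a's bore centre is at (270,298) in the crop, and the pin's axis is at column 280. The pin needs about 1 mm towards -y and 1 mm towards +x, and then I lower it.

```bash
python3 -m pendant '[[-0.1,-0.1,0,0],[0,0,2,0],[0,0,1.2,0],[0,0,0,0]]'  >/dev/null; python3 s.py
python3 -m pendant '[[0,0,0.5,0],[0,0,0.5,0],[0,0,0,0]]' >/dev/null; python3 s.py
python3 -m pendant '[[0,0,0.5,0],[0,0,0.5,0],[0,0,0,0]]' >/dev/null; python3 s.py
```

```text
t 16.6 j [ 0.278 -0.205 -0.334  1.45   0.     0.288] p [413.6 118.3 128.1] x [-1.     0.01   0.008] z [-0.0083 -0.0022 -1.    ] F [0.  0.7 0.2] w 20.7 g 39.5
t 16.9 j [ 0.278 -0.204 -0.35   1.431  0.     0.288] p [414.3 118.4 119.4] x [-1.     0.01   0.006] z [-0.0059 -0.0015 -1.    ] F [ 0.3  0.5 -0. ] w 20.9 g 39.5
t 17.2 j [ 0.278 -0.202 -0.368  1.411  0.     0.288] p [414.1 118.4 109. ] x [-1.     0.01   0.006] z [-0.0063 -0.0016 -1.    ] F [ 0.4  0.1 -0.5] w 20.9 g 39.5
```

```bash
python3 -m pendant '[[0,0,0.3,0],[0,0,0.3,0],[0,0,0,0]]'  >/dev/null; python3 s.py
python3 -m pendant '[[0,0,0.5,0],[0,0,0.5,0],[0,0,0,0]]' >/dev/null; python3 s.py
```

```text
t 17.5 j [ 0.278 -0.201 -0.378  1.399  0.     0.288] p [414.1 118.4 103.2] x [-1.     0.01   0.006] z [-0.0062 -0.0016 -1.    ] F [-0.1 -0.1 -0.8] w 21.0 g 39.5
t 17.8 j [ 0.278 -0.198 -0.396  1.379  0.     0.288] p [413.9 118.3  92.8] x [-1.     0.01   0.007] z [-0.0066 -0.0017 -1.    ] F [ 0.1  0.  -0.8] w 20.2 g 39.5
```

```bash
cat > fit.py <<'E'
from h import *
from scipy.optimize import minimize
A=np.linspace(0,2*np.pi,40,endpoint=False)
def fit(g,m,p0):
    m=m.astype(np.uint8)
    def cost(p):
        pts=np.array([proj(g,(p[0]+22*np.cos(a),p[1]+22*np.sin(a),z)) for z in(0,40) for a in A])
        h=cv2.convexHull((pts*16).round().astype(np.int32)); q=np.zeros(m.shape,np.uint8); cv2.fillConvexPoly(q,h,1,cv2.LINE_8,4)
        return 1-(q&m).sum()/max(1,(q|m).sum())
    r=minimize(cost,p0,method="Nelder-Mead",options=dict(initial_simplex=[p0,np.add(p0,[5,0]),np.add(p0,[0,5])],xatol=.1,fatol=1e-4)); return r.x,1-r.fun
def bushes(cam="wrist"):
    g=bot.grab_frame(cam); out=[]
    for r in bot.trace("bush_a",cam):
        m=r["region"]; col=g["img"][m].mean(0)
        if r["confidence"]<.3: continue
        x,i=fit(g,m,at_z(g,r["centre"],20)[:2]); out.append(x)
        print(round(r["confidence"],2),np.round(r["centre"]),x.round(1),"iou",round(i,2),"BLUE" if col[2]>col[0]+20 else "",int(m.sum()))
    return g,out
if __name__=="__main__": bushes()
E
python3 -m pendant '[[0,0,-3,0],[0,0,-3,0],[-2,-1,-2,0],[-2,-1,0,0],[0,0,0,0]]'  >/dev/null; python3 s.py; python3 fit.py
```

```text
t 18.3 j [ 0.211 -0.123 -0.175  1.523 -0.     0.222] p [456.2  97.4 173.8] x [-1.     0.011  0.004] z [-0.0043 -0.0014 -1.    ] F [-0.7 -0.  -1. ] w 20.6 g 39.4
0.74 [ 46. 111.] [392.3 -77.3] iou 0.92 BLUE 3499
0.71 [154. 147.] [421.  12.] iou 0.93  2649
0.7 [221. 214.] [486.2  65.9] iou 0.79  1930
0.62 [280. 135.] [412.4 117.8] iou 0.88  2179
0.59 [ 25. 217.] [ 487.7 -128.1] iou 0.94  2385
```

```bash
python3 -m pendant '[[-3,-1.5,1,0],[-3,-1.5,0,0],[0,0,0,0],[0,0,0,0]]'  >/dev/null; python3 s.py; python3 fit.py
```

```text
t 18.8 j [ 0.131  0.002 -0.077  1.499 -0.     0.142] p [513.4  67.6 162.5] x [-1.     0.011  0.008] z [-0.0076 -0.0014 -1.    ] F [ 0.8  0.7 -0.2] w 21.2 g 39.4
0.95 [321.  58.] [413.1 117.3] iou 0.92  3160
0.74 [ 31. 161.] [ 488.1 -127. ] iou 0.97  3271
0.71 [255. 160.] [485.8  65.3] iou 0.92  2416
0.68 [4. 9.] [ 358.1 -150.7] iou 0.95 BLUE 185
0.65 [181.  77.] [422.  12.] iou 0.92  3088
0.64 [58. 34.] [390.8 -78.4] iou 0.92 BLUE 4381
```

```bash
python3 -m pendant '[[2.6,-0.17,0,0],[0,0,1.5,0],[0,0,1.4,0],[0,0,0,0],[0,0,0,0]]'  >/dev/null; python3 s.py;  python3 - <<'E'
from h import *
g=bot.grab_frame("wrist"); a=g["img"][150:240,210:300]; cv2.imwrite("pics/w7.png",cv2.resize(a[:,:,::-1],None,fx=6,fy=6,interpolation=cv2.INTER_CUBIC))
E
```

```text
t 19.4 j [ 1.350e-01 -5.700e-02 -1.910e-01  1.444e+00 -1.000e-03  1.450e-01] p [487.8  66.2 133.9] x [-1.     0.01   0.006] z [-0.0064 -0.0015 -1.    ] F [-0.1 -0.7 -1.2] w 21.0 g 39.4
```

View pics/w7.png

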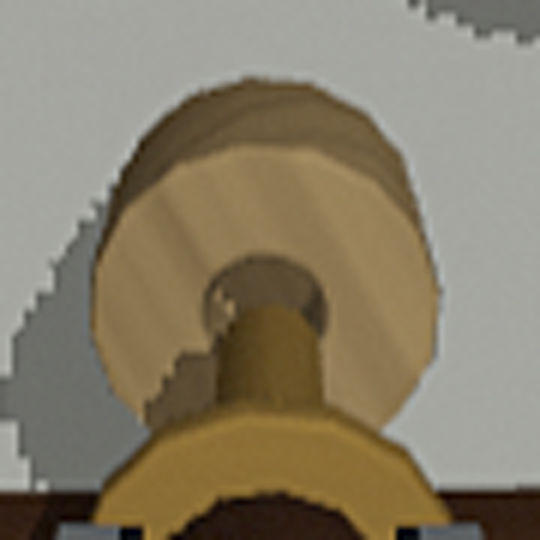

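```bash
python3 px.py wrist '40,380.6,302.4'; python3 px.py wrist '47,381.4,300.3'; python3 -m pendant '[[0.05,0,0.4,0],[0,0,0.4,0],[0,0,0,0],[0,0,0,0]]'  >/dev/null; python3 s.py
```

```text
40,380.6,302.4 [486.1  65.2]
47,381.4,300.3 [482.9  65.6]
t 19.95 j [ 1.350e-01 -5.800e-02 -2.060e-01  1.429e+00 -1.000e-03  1.450e-01] p [487.3  66.  126.2] x [-1.     0.01   0.006] z [-0.0059 -0.0015 -1.    ] F [-0.7 -1.1 -0.8] w 21.1 g 39.4
```

```bash
python3 -m pendant '[[0.05,0,0.4,0],[0,0,0.4,0],[0,0,0,0]]'  >/dev/null; python3 s.py;python3 -m pendant '[[0,0,0.3,0],[0,0,0.2,0],[0,0,0,0]]'  >/dev/null; python3 s.py;python3 -m pendant '[[0,0,0.2,0],[0,0,0.1,0],[0,0,0,0]]'  >/dev/null; python3 s.py
```

```text
t 20.25 j [ 1.350e-01 -5.700e-02 -2.220e-01  1.413e+00 -1.000e-03  1.450e-01] p [486.6  66.  117.7] x [-1.     0.01   0.006] z [-0.0063 -0.0015 -1.    ] F [-0.2 -0.5 -0.4] w 21.0 g 39.4
t 20.55 j [ 1.350e-01 -5.600e-02 -2.300e-01  1.403e+00 -1.000e-03  1.450e-01] p [486.7  66.  113. ] x [-1.     0.01   0.006] z [-0.006  -0.0015 -1.    ] F [ 0.5  1.  -0.3] w 20.8 g 39.4
t 20.85 j [ 1.350e-01 -5.500e-02 -2.350e-01  1.397e+00 -1.000e-03  1.450e-01] p [486.7  66.  110.2] x [-1.     0.01   0.006] z [-0.0058 -0.0015 -1.    ] F [ 0.9  0.3 -1.2] w 20.6 g 39.4
```

Tip at about 23 mm, with no contact yet. I'll go deeper in small steps.

```bash
for i in 1; do python3 -m pendant '[[0,0,0.15,0],[0,0,0.15,0],[0,0,0,0],[0,0,0,0]]'  >/dev/null; python3 s.py;python3 -m pendant '[[0,0,0.15,0],[0,0,0.15,0],[0,0,0,0],[0,0,0,0]]'  >/dev/null; python3 s.py; done
```

```text
t 21.25 j [ 1.350e-01 -5.600e-02 -2.380e-01  1.392e+00 -1.000e-03  1.450e-01] p [487.3  66.1 108.6] x [-1.     0.01   0.004] z [-0.0036 -0.0012 -1.    ] F [-2.5  0.2  8. ] w 20.9 g 40.4
t 21.65 j [ 1.350e-01 -5.700e-02 -2.400e-01  1.387e+00 -1.000e-03  1.450e-01] p [488.6  66.1 108. ] x [-1.     0.01  -0.001] z [ 8.e-04 -8.e-04 -1.e+00] F [-1.8 -0.7 23.8] w 21.1 g 42.0
```

Bush b is blind, with the floor met at about 22 mm. On to c.

```bash
python3 -m pendant '[[0,0,-3,0],[0,0,-3,0],[1.4,-1.8,0,0],[1.4,-1.8,0,0],[0.8,-1.8,0,0]]'  >/dev/null; python3 -m pendant '[[0,0,0,0],[0,0,0,0]]'  >/dev/null;python3 s.py; python3 fit.py
```

```text
t 22.35 j [ 2.800e-02 -1.600e-01 -2.250e-01  1.511e+00 -1.000e-03  3.900e-02] p [450.8  12.4 164.7] x [-1.     0.011  0.005] z [-0.005  -0.0012 -1.    ] F [ 0.7  0.3 -0. ] w 21.2 g 39.6
0.94 [47. 80.] [ 360.7 -149.2] iou 0.9 BLUE 3906
0.93 [316. 223.] [483.9  65.3] iou 0.88  2333
0.75 [105. 224.] [ 486.9 -126.6] iou 0.92  2756
0.58 [254. 155.] [420.8  11.1] iou 0.92  2395
```

```bash
python3 -m pendant '[[2.85,-0.07,0,0],[0,0,2,0],[0,0,1.8,0],[0,0,0,0],[0,0,0,0]]'  >/dev/null; python3 s.py; python3 -m pendant '[[0,0,0.4,0],[0,0,0.4,0],[0,0,0,0]]'  >/dev/null; python3 s.py;python3 -m pendant '[[0,0,0.4,0],[0,0,0.2,0],[0,0,0,0],[0,0,0,0]]'  >/dev/null; python3 s.py
```

```text
t 22.95 j [ 3.00e-02 -2.27e-01 -3.54e-01  1.45e+00 -1.00e-03  4.00e-02] p [421.9  12.4 127. ] x [-1.     0.009  0.006] z [-0.0061 -0.0013 -1.    ] F [ 0.   0.1 -0.6] w 20.4 g 39.6
t 23.25 j [ 2.900e-02 -2.260e-01 -3.700e-01  1.433e+00 -1.000e-03  3.900e-02] p [421.9  12.  118.6] x [-1.     0.01   0.006] z [-0.0057 -0.0015 -1.    ] F [ 1.  -0.2 -0.6] w 21.1 g 39.6
t 23.65 j [ 2.900e-02 -2.250e-01 -3.800e-01  1.422e+00 -1.000e-03  3.900e-02] p [421.7  11.9 112.8] x [-1.     0.01   0.006] z [-0.0057 -0.0014 -1.    ] F [-0.1  0.1 -0.5] w 20.5 g 39.6
```

```bash
python3 -m pendant '[[0,0,0.3,0],[0,0,0.1,0],[0,0,0,0],[0,0,0,0]]'  >/dev/null; python3 s.py; python3 -m pendant '[[0,0,0.2,0],[0,0,0.2,0],[0,0,0,0],[0,0,0,0]]'  >/dev/null; python3 s.py;  python3 fit.py
```

```text
t 24.05 j [ 2.900e-02 -2.250e-01 -3.870e-01  1.414e+00 -1.000e-03  3.900e-02] p [421.7  12.  108.8] x [-1.     0.01   0.006] z [-0.0056 -0.0014 -1.    ] F [ 0.6 -0.4 -1.6] w 21.0 g 39.7
t 24.45 j [ 2.900e-02 -2.260e-01 -3.900e-01  1.407e+00 -1.000e-03  3.900e-02] p [423.1  12.  108. ] x [-1.     0.01   0.001] z [-6.0e-04 -1.3e-03 -1.0e+00] F [-4.2 -0.8 23.6] w 20.7 g 42.4
0.95 [ 81. 286.] [ 486.7 -125.5] iou 0.92  4202
0.91 [408. 191.] [411.4 115.7] iou 0.92  4632
0.88 [254. 199.] [421.1  10.6] iou 0.6  2505
0.82 [335. 268.] [481.9  63.7] iou 0.39  1620
0.67 [120. 165.] [391.4 -78. ] iou 0.93 BLUE 4729
0.6 [ 23. 117.] [ 359.7 -151.9] iou 0.98 BLUE 3442
```

c is blind too. On to the last one, d.

```bash
python3 -m pendant '[[0,0,-3,0],[0,0,-3,0],[-2.4,-3.4,0,0],[-2.4,-3.4,0,0],[-2.4,-3.4,0,0]]'  >/dev/null; python3 -m pendant '[[-2.4,-3.4,0,0],[0,0,0,0],[0,0,0,0]]'  >/dev/null;python3 s.py; python3 fit.py
```

```text
t 25.35 j [-0.237  0.034 -0.043  1.501 -0.002 -0.225] p [ 516.6 -125.5  163.7] x [-1.     0.012  0.007] z [-7.2e-03 -8.0e-04 -1.0e+00] F [0.2 0.4 0.2] w 20.5 g 39.7
0.91 [224.  11.] [ 359.5 -151.7] iou 0.98 BLUE 829
0.85 [429.  66.] [420.3  10. ] iou 0.92  3904
0.74 [251. 161.] [ 488.4 -126.8] iou 0.89  2314
0.65 [313.  28.] [390.9 -80.1] iou 0.94 BLUE 3222
0.6 [481. 150.] [485.   65.4] iou 0.96  3447
```

```bash
python3 -m pendant '[[2.75,-0.09,0,0],[0,0,1.9,0],[0,0,1.8,0],[0,0,0,0],[0,0,0,0]]'  >/dev/null; python3 s.py; python3 -m pendant '[[0,0,0.4,0],[0,0,0.4,0],[0,0,0,0]]'  >/dev/null; python3 s.py;python3 -m pendant '[[0,0,0.4,0],[0,0,0.3,0],[0,0,0,0],[0,0,0,0]]'  >/dev/null; python3 s.py
```

```text
t 25.95 j [-0.249 -0.029 -0.174  1.43  -0.003 -0.24 ] p [ 488.7 -124.9  128.3] x [-1.     0.009  0.005] z [-0.0053 -0.0014 -1.    ] F [ 0.1 -0.4 -0.6] w 20.8 g 39.7
t 26.25 j [-0.25  -0.026 -0.188  1.414 -0.003 -0.24 ] p [ 488.9 -125.5  119.4] x [-1.     0.01   0.006] z [-0.0059 -0.0013 -1.    ] F [ 0.6  0.2 -1.3] w 20.8 g 39.7
t 26.65 j [-0.25  -0.024 -0.2    1.4   -0.003 -0.24 ] p [ 488.8 -125.6  112.5] x [-1.     0.01   0.006] z [-0.0058 -0.0013 -1.    ] F [-0.6  0.3 -0.4] w 20.9 g 39.7
```

```bash
python3 -m pendant '[[0,0,0.3,0],[0,0,0.1,0],[0,0,0,0],[0,0,0,0]]'  >/dev/null; python3 s.py; python3 -m pendant '[[0,0,0.2,0],[0,0,0.2,0],[0,0,0,0],[0,0,0,0]]'  >/dev/null; python3 s.py
python3 - <<'E'
from h import *
g=bot.grab_frame("wrist"); a=g["img"][150:300,165:345]; cv2.imwrite("pics/w8.png",cv2.resize(a[:,:,::-1],None,fx=4,fy=4,interpolation=cv2.INTER_CUBIC))
E
```

```text
t 27.05 j [-0.25  -0.023 -0.207  1.393 -0.003 -0.24 ] p [ 488.9 -125.6  108.6] x [-1.     0.01   0.006] z [-0.0056 -0.0014 -1.    ] F [ 0.8  0.2 -0.4] w 20.9 g 39.7
t 27.45 j [-0.25  -0.022 -0.214  1.385 -0.003 -0.24 ] p [ 488.8 -125.6  104.5] x [-1.     0.01   0.006] z [-0.0058 -0.0014 -1.    ] F [-0.2 -0.1 -1. ] w 21.1 g 39.7
```

View pics/w8.png

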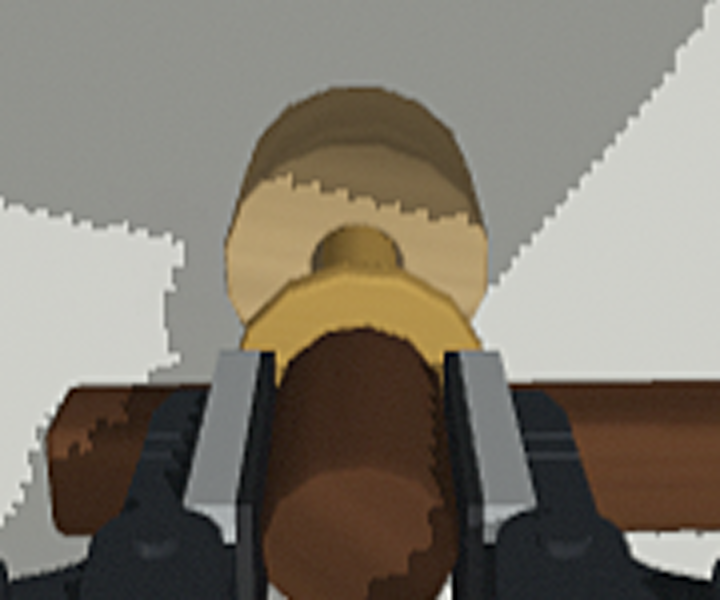

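The shank is seated in d's bore at (358,240) in the crop, and the bore is already deeper than 18 mm. I'll confirm it further down and then take the pin back.

```bash
python3 -m pendant '[[0,0,0.5,0],[0,0,0.4,0],[0,0,0,0],[0,0,0,0]]'  >/dev/null; python3 s.py
python3 -m pendant '[[0,0,-4,0],[0,0,-4,0],[0,0,-4,0],[0,0,-2,0]]' >/dev/null
python3 -m pendant '[[1,4.7,0,0],[1,4.7,0,0],[1,4.7,0,0],[1,4.7,0,0],[1,4.7,0,0]]' >/dev/null
python3 -m pendant '[[1,4.5,0,0],[1,4.5,0,0],[0,0,0,0],[0,0,0,0]]' >/dev/null; python3 s.py; python3 fit.py
python3 - <<'E'
from h import *
g=bot.grab_frame("wrist")
for n,z in(("stand_hole0",82),("tray",0)):
  for r in bot.place_of(n,"wrist"): print(n,r["confidence"],np.round(r["centre"]),at_z(g,r["centre"],z)[:2].round(1))
E
```

```text
t 27.9 j [-0.25  -0.019 -0.229  1.367 -0.003 -0.24 ] p [ 488.7 -125.6   95.4] x [-1.     0.01   0.006] z [-0.006  -0.0013 -1.    ] F [ 0.2  0.4 -0.3] w 21.2 g 39.7
t 29.2 j [ 4.440e-01 -1.070e-01 -4.100e-02  1.642e+00  1.000e-03  4.510e-01] p [422.5 201.1 235.6] x [-1.     0.007  0.006] z [-0.0056 -0.0017 -1.    ] F [ 0.2 -0.2 -0.6] w 21.0 g 39.7
0.93 [ 83. 169.] [420.3  11.6] iou 0.91  1938
0.89 [ 11. 141.] [391.8 -80.2] iou 0.95 BLUE 976
0.84 [140. 221.] [483.5  66.3] iou 0.9  1604
0.61 [177. 158.] [412.2 118.3] iou 0.91  1628
0.45 [  5. 218.] [ 483.1 -126.9] iou 0.96  158
stand_hole0 0.77 [300. 172.] [414.1 240.8]
stand_hole0 0.75 [295. 227.] [467.9 237.2]
stand_hole0 0.65 [184. 156.] [398.1 136.4]
stand_hole0 0.19 [149. 216.] [455.7  98.9]
tray 0.63 [399. 162.] [423.9 367.4]
```

```bash
python3 -m pendant '[[0.6,4.15,0,0],[0,0,4,0],[0,0,0,0],[0,0,0,0]]'  >/dev/null; python3 s.py
python3 - <<'E'
from h import *
g=bot.grab_frame("wrist"); save(g,"w9.png",3,(200,130,400,310))
E
```

```text
t 29.85 j [ 5.230e-01 -8.300e-02 -9.600e-02  1.565e+00  1.000e-03  5.340e-01] p [416.9 240.7 195.7] x [-1.     0.011  0.007] z [-0.0067 -0.0022 -1.    ] F [ 0.3 -0.5 -0.4] w 20.6 g 39.8
```

View pics/w9.png

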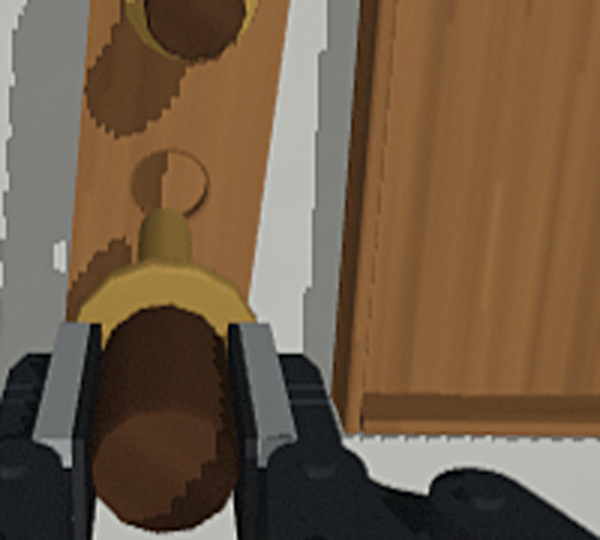

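The hole is at (170,183) and the pin is at column 165, so it needs 2 mm towards +y before lowering.

```bash
python3 -m pendant '[[0.1,0.2,0,0],[0,0,2,0],[0,0,2,0],[0,0,2,0],[0,0,0,0]]'  >/dev/null; python3 s.py
python3 -m pendant '[[0,0,1.5,0],[0,0,0.8,0],[0,0,0,0]]'  >/dev/null; python3 s.py
```

```text
t 30.4 j [ 0.529 -0.083 -0.214  1.448  0.002  0.539] p [415.3 243.1 134.5] x [-1.     0.011  0.007] z [-0.0072 -0.0024 -1.    ] F [-0.8 -0.3 -0.1] w 20.9 g 39.8
t 30.7 j [ 0.529 -0.079 -0.254  1.402  0.002  0.539] p [415.4 243.4 111.8] x [-1.     0.01   0.006] z [-0.0065 -0.0019 -1.    ] F [-0.6 -0.1  0.1] w 20.8 g 39.8
```

```bash
python3 -m pendant '[[0,0,0.2,0],[0,0,0,0]]'  >/dev/null; python3 s.py
python3 -m pendant '[[0,0,0,0],[0,0,0,0],[0,0,0,0],[0,0,0,0],[0,0,0,0]]' -0.3 >/dev/null
python3 -m pendant '[[0,0,-4,0],[0,0,-4,0],[1,-3,-4,0],[2,-4,0,0],[0,0,0,0]]' >/dev/null; python3 s.py
python3 - <<'E'
from h import *
g=bot.grab_frame("wrist")
hsv=cv2.cvtColor(g["img"],cv2.COLOR_RGB2HSV)
m=((hsv[...,0]>=18)&(hsv[...,0]<=27)&(hsv[...,1]>130)&(hsv[...,2]>110)).astype(np.uint8)
n,l,s,c=cv2.connectedComponentsWithStats(m)
for i in range(1,n):
    if s[i,4]>60:
        p=np.argwhere(l==i)[:,::-1].astype(np.float32); (x,y),r=cv2.minEnclosingCircle(p); print(s[i],round(r,1),at_z(g,(x,y),87)[:2].round(1))
E
python3 fit.py
```

```text
t 30.9 j [ 0.529 -0.079 -0.256  1.399  0.002  0.539] p [415.8 243.7 110.8] x [-1.     0.01   0.005] z [-0.0052 -0.0012 -1.    ] F [ 0.1 -0.5 -0.3] w 21.2 g 39.8
t 31.9 j [ 0.421 -0.221 -0.147  1.648  0.     0.433] p [384.7 172.3 232. ] x [-1.     0.012  0.003] z [-3.e-03 -9.e-04 -1.e+00] F [1.7 1.3 0.2] w 55.7 g 0.0
[322 140  38  22 326] 18.9 [360.8 246.7]
[315 196  36  21 328] 17.7 [411.8 242.8]
0.86 [ 15. 249.] [ 484.7 -125.5] iou 0.98  1262
0.82 [ 24. 175.] [392.  -80.7] iou 0.93 BLUE 2002
0.71 [111. 203.] [420.7  11.6] iou 0.87  1731
0.69 [204. 192.] [412.  118.7] iou 0.97  1679
0.56 [163. 248.] [483.3  64.9] iou 0.63  1091
```

The pin hangs in the middle hole again. Results: a and d are bored through, b and c are blind. I'll carry the blind ones to the tray first, starting with b.

```bash
python3 -m pendant '[[-3.3,-3.5,0,0],[-3.3,-3.5,0,0],[-3.5,-3.5,2,0],[0,0,2,0],[0,0,0,0]]' -1 >/dev/null; python3 -m pendant '[[0,0,0,0]]' >/dev/null; python3 s.py; python3 fit.py
python3 - <<'E'
from h import *
g=bot.grab_frame("scene")
for n,z in(("tray",0),("box",0)):
  for c in("scene","side"):
    g=bot.grab_frame(c)
    for r in bot.place_of(n,c)[:1]: print(n,c,at_z(g,r["centre"],z)[:2].round(1))
E
```

```text
t 32.65 j [ 0.147 -0.067 -0.091  1.554 -0.     0.157] p [483.1  71.5 190.5] x [-1.     0.009  0.007] z [-0.0074 -0.0015 -1.    ] F [-0.3 -0.6  0.9] w 85.1 g 0.0
0.95 [309. 100.] [412.1 116.7] iou 0.9  2183
0.95 [ 54. 181.] [ 484.3 -122.9] iou 0.87  2525
0.81 [16. 45.] [ 359.6 -151.9] iou 0.97 BLUE 1535
0.7 [189. 115.] [420.2  11.7] iou 0.94  2339
0.61 [80. 80.] [392.5 -77.4] iou 0.92 BLUE 3131
0.38 [476. 179.] [488.1 292.5] iou 0.8  2307
tray scene [422.2 367.4]
tray side [416.9 368.3]
box scene [ 432.3 -282.6]
box side [ 420.6 -287.7]
```

```bash
python3 -m pendant '[[-0.45,-0.55,4.5,0],[0,0,4,0],[0,0,0,0],[0,0,0,0]]'  >/dev/null; python3 s.py; python3 fit.py
python3 - <<'E'
from h import *
g=bot.grab_frame("wrist"); print([(r["confidence"],at_z(g,r["centre"],0)[:2]) for r in bot.place_of("bush_a","wrist")])
E
```

```text
t 33.6 j [ 1.330e-01 -5.400e-02 -2.400e-01  1.391e+00 -1.000e-03  1.440e-01] p [487.   65.2 106.6] x [-1.     0.01   0.006] z [-0.0063 -0.0015 -1.    ] F [-0.5  0.4  0.9] w 85.5 g 0.0
0.98 [259. 209.] [484.1  65. ] iou 0.93  3891
0.83 [340.  99.] [412.2 117. ] iou 0.9  4724
0.67 [ 17. 204.] [ 485.4 -126.1] iou 0.97  1872
0.6 [166. 114.] [420.   12.6] iou 0.94  4758
0.56 [32. 70.] [391.2 -80.4] iou 0.99 BLUE 4950
[(0.92, array([411.25239908, 116.82804987])), (0.89, array([421.4521169 ,  12.14225745])), (0.83, array([483.2668526 ,  67.62873482])), (0.7, array([ 484.02007108, -125.03279541])), (0.69, array([392.91918155, -77.90137373])), (0.22, array([540.17987455, -17.53848623]))]
```

```bash
python3 -m pendant '[[0.05,0.05,3,0],[0,0,3,0],[0,0,2,0],[0,0,0,0]]'  >/dev/null; python3 s.py; python3 -m pendant '[[0,0,0,0],[0,0,0,0],[0,0,0,0],[0,0,0,0],[0,0,0,0]]' 1 35 >/dev/null; python3 s.py
python3 -m pendant '[[0,0,-4,0],[0,0,-4,0],[0,0,-4,0],[0,0,-4,0],[0,0,-2,0]]' >/dev/null; python3 s.py
```

```text
t 34.2 j [ 1.350e-01 -1.600e-02 -3.650e-01  1.231e+00 -1.000e-03  1.450e-01] p [485.3  65.5  24.5] x [-1.     0.01   0.008] z [-0.0083 -0.0018 -1.    ] F [ 0.8 -0.4  0.3] w 85.3 g 0.0
t 34.7 j [ 1.340e-01 -1.900e-02 -3.610e-01  1.232e+00 -1.000e-03  1.450e-01] p [487.3  65.7  27.7] x [-1.     0.01   0.003] z [-0.0028 -0.001  -1.    ] F [-1.1 -0.2  6.2] w 43.0 g 35.2
t 35.2 j [ 1.350e-01 -6.100e-02 -4.600e-02  1.585e+00 -1.000e-03  1.450e-01] p [488.2  66.  210.5] x [-1.    0.01  0.  ] z [-2.e-04 -7.e-04 -1.e+00] F [ 0.6  0.6 -1. ] w 42.4 g 36.1
```

```bash
python3 -m pendant '[[0.5,4.9,0,0],[0.5,4.9,0,0],[0.5,4.9,0,0],[0.5,4.9,0,0],[0.5,4.9,0,0]]'  >/dev/null; python3 -m pendant '[[0.5,4.9,0,0],[0,0.9,0,0],[0,0,0,0],[0,0,0,0]]' >/dev/null; python3 s.py;  python3 - <<'E'
from h import *
g=bot.grab_frame("wrist"); save(g,"w10.png",1)
for r in bot.place_of("tray","wrist"): print(r["confidence"],np.round(r["centre"]),at_z(g,r["centre"],0)[:2].round(1))
E
```

```text
t 36.1 j [0.674 0.177 0.193 1.593 0.002 0.684] p [460.5 368.4 205.9] x [-1.     0.01   0.005] z [-0.0054 -0.0017 -1.    ] F [-1.   0.  -0.1] w 43.3 g 36.1
0.86 [258. 136.] [425.4 372.3]
```

View pics/w10.png

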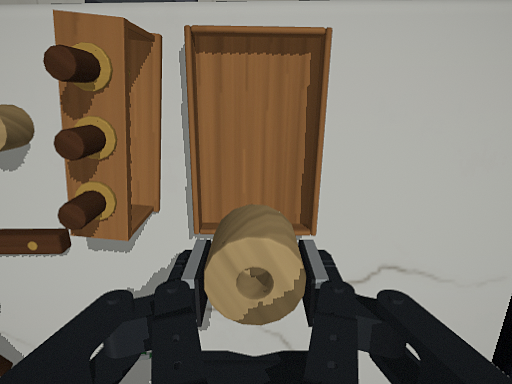

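All three pins hang in the stand, at about (92,66), (92,140) and (95,203). The bush is above the tray, so I'll lower it.

```bash
python3 -m pendant '[[0,0,4,0],[0,0,4,0],[0,0,4,0],[0,0,3,0],[0,0,0,0]]'  >/dev/null; python3 -m pendant '[[0,0,1,0],[0,0,0.6,0],[0,0,0,0]]' >/dev/null; python3 s.py
python3 -m pendant '[[0,0,0,0],[0,0,0,0],[0,0,0,0],[0,0,0,0]]' -0.35 >/dev/null; python3 s.py
python3 -m pendant '[[0,0,-4,0],[0,0,-4,0],[0,0,-4,0],[0,0,-4,0],[0,0,0,0]]' >/dev/null
python3 -m pendant '[[0.7,-4.9,0,0],[0.7,-4.9,0,0],[0.7,-4.9,0,0],[0.7,-4.9,0,0],[0.7,-4.9,0,0]]' -1 >/dev/null; python3 -m pendant '[[0,-4.9,0,0],[0,-4.9,2,0],[0,0,4,0],[0,0,0,0],[0,0,0,0]]' >/dev/null; python3 s.py;python3 fit.py
```

```text
t 37.0 j [ 0.675  0.204 -0.096  1.275  0.002  0.685] p [459.9 368.9  40.2] x [-1.     0.01   0.005] z [-4.8e-03 -8.0e-04 -1.0e+00] F [-1.2 -0.3 -0.7] w 42.9 g 36.1
t 37.4 j [ 0.676  0.204 -0.097  1.275  0.002  0.685] p [459.6 369.1  39.9] x [-1.     0.01   0.005] z [-0.0051 -0.0011 -1.    ] F [0.1 0.8 0.6] w 58.0 g 0.0
t 38.9 j [ 7.000e-02 -2.280e-01 -3.270e-01  1.479e+00 -1.000e-03  8.000e-02] p [421.2  29.4 141.6] x [-1.     0.01   0.007] z [-0.0067 -0.0013 -1.    ] F [-0.   0.4  0.6] w 85.0 g 0.0
0.96 [113. 159.] [391.8 -78.5] iou 0.92 BLUE 3531
0.78 [ 80. 264.] [ 483.6 -124.6] iou 0.93  3280
0.71 [489. 211.] [434.1 217.9] iou 0.28  10724
0.69 [ 25. 118.] [ 359.7 -152.4] iou 0.97 BLUE 3246
0.63 [233. 197.] [419.2  11.6] iou 0.93  2891
0.6 [364. 185.] [410.9 116.9] iou 0.92  3249
```

```bash
python3 -m pendant '[[-0.15,-1.74,2,0],[0,0,4,0],[0,0,3.5,0],[0,0,1.9,0],[0,0,0,0]]'  >/dev/null; python3 s.py; python3 -m pendant '[[0,0,0,0],[0,0,0,0],[0,0,0,0],[0,0,0,0],[0,0,0,0]]' 1 35 >/dev/null; python3 s.py
python3 -m pendant '[[0,0,-4,0],[0,0,-4,0],[0,0,-4,0],[0,0,-4,0],[0,0,-2,0]]' >/dev/null; python3 s.py
python3 -m pendant '[[0.5,4.9,0,0],[0.5,4.9,0,0],[0.5,4.9,0,0],[0.5,4.9,0,0],[0.5,4.9,0,0]]'  >/dev/null; python3 -m pendant '[[0.4,4.9,0,0],[0,4.9,0,0],[0,1.3,0,0],[0,0,0,0],[0,0,0,0]]' >/dev/null; python3 s.py
```

```text
t 39.5 j [ 3.000e-02 -1.850e-01 -5.160e-01  1.248e+00 -1.000e-03  3.800e-02] p [421.6  12.5  26.4] x [-1.     0.008  0.008] z [-0.0081 -0.0014 -1.    ] F [-0.4 -0.5  0.7] w 85.4 g 0.0
t 40.0 j [ 2.800e-02 -1.880e-01 -5.120e-01  1.249e+00 -1.000e-03  3.800e-02] p [423.4  11.8  29.3] x [-1.     0.01   0.003] z [-0.0027 -0.001  -1.    ] F [-2.   1.3  7.7] w 42.7 g 35.2
t 40.5 j [ 2.900e-02 -2.230e-01 -1.870e-01  1.606e+00 -1.000e-03  3.900e-02] p [424.1  11.9 211.8] x [-1.    0.01  0.  ] z [-4.0e-04 -1.2e-03 -1.0e+00] F [-0.3 -0.7 -1.1] w 42.5 g 36.2
t 41.5 j [0.745 0.06  0.068 1.584 0.002 0.754] p [397.9 367.5 207.3] x [-1.     0.01   0.006] z [-0.0055 -0.0018 -1.    ] F [ 0.2  0.6 -0.9] w 43.0 g 36.2
```

```bash
python3 -m pendant '[[0.6,0,4,0],[0,0,4,0],[0,0,4,0],[0,0,3,0],[0,0,0,0]]'  >/dev/null; python3 -m pendant '[[0,0,1,0],[0,0,0.6,0],[0,0,0,0]]' >/dev/null; python3 s.py
python3 -m pendant '[[0,0,0,0],[0,0,0,0],[0,0,0,0],[0,0,0,0]]' -0.35 >/dev/null; python3 s.py
python3 -m pendant '[[0,0,-4,0],[0,0,-4,0],[0,0,-4,0],[0,0,-4,0],[0,0,0,0]]' >/dev/null
python3 -m pendant '[[0,-4.9,0,0],[-0.4,-4.9,0,0],[-0.4,-4.9,0,0],[-0.4,-4.9,0,0],[-0.4,-3,0,0]]' -1 >/dev/null; python3 -m pendant '[[-0.5,0,4,0],[0,0,2,0],[0,0,0,0],[0,0,0,0]]' >/dev/null; python3 s.py;python3 fit.py
```

```text
t 42.3 j [ 0.753  0.081 -0.231  1.263  0.003  0.764] p [391.4 367.9  41.7] x [-1.     0.01   0.005] z [-4.8e-03 -7.0e-04 -1.0e+00] F [-0.7  0.4 -1.9] w 43.2 g 36.2
t 42.7 j [ 0.754  0.081 -0.231  1.263  0.003  0.764] p [391.1 368.1  41.4] x [-1.     0.01   0.005] z [-0.0053 -0.0011 -1.    ] F [ 0.1 -0.7  0.4] w 57.7 g 0.0
t 44.1 j [ 3.330e-01 -2.000e-01 -3.040e-01  1.473e+00  1.000e-03  3.430e-01] p [410.  141.9 141.6] x [-1.     0.01   0.006] z [-0.006  -0.0015 -1.    ] F [ 0.2  0.6 -0. ] w 85.5 g 0.0
0.92 [  9. 171.] [391.7 -79.9] iou 0.96 BLUE 1048
0.84 [504. 241.] [459.6 373.6] iou 0.98  1226
0.58 [226. 198.] [412.3 118.2] iou 0.91  2831
0.57 [507. 168.] [389.4 373.4] iou 0.97  435
```

```bash
python3 -m pendant '[[-0.42,-2.35,2,0],[0,0,4,0],[0,0,3.5,0],[0,0,1.9,0],[0,0,0,0]]'  >/dev/null; python3 s.py; python3 -m pendant '[[0,0,0,0],[0,0,0,0],[0,0,0,0],[0,0,0,0],[0,0,0,0]]' 1 35 >/dev/null; python3 s.py
python3 -m pendant '[[0,0,-4,0],[0,0,-4,0],[0,0,-4,0],[0,0,-4,0],[0,0,-2,0]]' >/dev/null; python3 s.py
python3 -m pendant '[[0.3,-4.9,0,0],[0.3,-4.9,0,0],[0.3,-4.9,0,0],[0.3,-4.9,0,0],[0.3,-4.9,0,0]]'  >/dev/null; python3 -m pendant '[[0.3,-4.9,0,0],[0.3,-4.9,0,0],[0.2,-4,0,0],[0,0,0,0],[0,0,0,0]]' >/dev/null; python3 s.py
python3 - <<'E'
from h import *
g=bot.grab_frame("wrist"); save(g,"w11.png",1)
for n,z in(("box",0),("box_lid_hinge",50)):
  for r in bot.place_of(n,"wrist"): print(n,r["confidence"],np.round(r["centre"]),at_z(g,r["centre"],z)[:2].round(1))
E
```

```text
t 44.7 j [ 0.279 -0.166 -0.5    1.245  0.     0.288] p [412.5 118.   25.9] x [-1.     0.01   0.008] z [-0.0084 -0.0022 -1.    ] F [-0.3  0.8  0.2] w 85.2 g 0.0
t 45.2 j [ 0.278 -0.168 -0.496  1.246  0.     0.288] p [414.6 118.5  29.1] x [-1.     0.01   0.003] z [-2.9e-03 -5.0e-04 -1.0e+00] F [-0.5  0.3  7.8] w 43.1 g 35.1
t 45.7 j [ 0.278 -0.204 -0.172  1.603  0.     0.288] p [415.4 118.6 211.7] x [-1.     0.01   0.001] z [-6.e-04  0.e+00 -1.e+00] F [-0.5 -0.8 -0.3] w 43.3 g 36.1
t 46.7 j [-0.598 -0.113 -0.099  1.588 -0.004 -0.585] p [ 387.4 -265.   208.3] x [-1.     0.012  0.005] z [-0.0054 -0.0012 -1.    ] F [-0.1 -0.2 -0.9] w 43.1 g 36.2
box 0.67 [237. 196.] [ 419.2 -285.4]
box_lid_hinge 0.6 [160. 220.] [ 426.3 -358. ]
box_lid_hinge 0.58 [483. 342.] [576.7 -12.8]
```

View pics/w11.png

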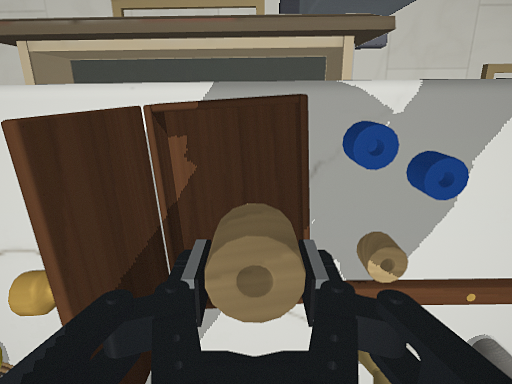

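The box is open below, spanning columns 147–307, with the lid upright at columns 5–165. I'll lower bush a inside.

```bash
python3 -m pendant '[[0,-0.7,4,0],[0,0,4,0],[0,0,4,0],[0,0,3,0],[0,0,0,0]]'  >/dev/null; python3 -m pendant '[[0,0,1,0],[0,0,0.7,0],[0,0,0,0]]' >/dev/null; python3 s.py
python3 -m pendant '[[0,0,0,0],[0,0,0,0],[0,0,0,0],[0,0,0,0]]' -0.35 >/dev/null; python3 s.py
python3 -m pendant '[[0,0,-4,0],[0,0,-4,0],[0,0,-4,0],[0,0,0,0]]' >/dev/null
python3 -m pendant '[[-3.3,4.5,0,0],[-3.3,4.5,0,0],[-3.4,3,0,0],[0,0,0,0],[0,0,0,0]]' -1 >/dev/null; python3 s.py;python3 fit.py
```

```text
t 47.65 j [-0.609 -0.073 -0.386  1.261 -0.004 -0.6  ] p [ 387.  -271.6   41.4] x [-1.     0.01   0.005] z [-0.005  -0.0018 -1.    ] F [-0.1 -0.1 -1.1] w 42.7 g 36.2
t 48.05 j [-0.61  -0.073 -0.386  1.261 -0.004 -0.6  ] p [ 386.8 -271.7   41.3] x [-1.     0.01   0.005] z [-0.0052 -0.0017 -1.    ] F [-0.5  0.3  1.2] w 57.6 g 0.0
t 48.95 j [-0.321 -0.023 -0.108  1.492 -0.003 -0.313] p [ 481.8 -161.   159.6] x [-1.     0.008  0.007] z [-0.0068 -0.0013 -1.    ] F [-1.1  0.3 -0.4] w 85.6 g 0.0
0.89 [360.  76.] [391.6 -80.8] iou 0.93 BLUE 3457
0.8 [296. 190.] [ 485.2 -126.5] iou 0.91  2483
0.74 [266.  27.] [ 359.8 -151.1] iou 0.96 BLUE 3346
0.67 [102.  67.] [ 384.1 -274.4] iou 0.96  3988
```

```bash
python3 -m pendant '[[-0.65,3.55,2,0],[0,0,4,0],[0,0,4,0],[0,0,3.2,0],[0,0,0,0]]'  >/dev/null; python3 s.py; python3 -m pendant '[[0,0,0,0],[0,0,0,0],[0,0,0,0],[0,0,0,0],[0,0,0,0]]' 1 35 >/dev/null; python3 s.py
python3 -m pendant '[[0,0,-4,0],[0,0,-4,0],[0,0,-4,0],[0,0,-4,0],[0,0,-2,0]]' >/dev/null; python3 s.py
python3 -m pendant '[[1.2,-4.8,0,0],[1.2,-4.8,0,0],[1.2,-4.8,0,0],[0,0,0,0],[0,0,0,0]]'  >/dev/null;  python3 s.py
```

```text
t 49.55 j [-0.255  0.014 -0.336  1.234 -0.003 -0.243] p [ 484.3 -126.8   24.1] x [-1.     0.012  0.012] z [-1.240e-02  3.000e-04 -9.999e-01] F [-1.5 -0.8  0.4] w 85.5 g 0.0
t 50.05 j [-0.253  0.01  -0.327  1.236 -0.003 -0.242] p [ 488.9 -127.    30.6] x [-1.     0.01   0.002] z [-0.0023 -0.0027 -1.    ] F [-1.7 -0.2  7.6] w 43.0 g 35.1
t 50.55 j [-0.251 -0.03  -0.012  1.588 -0.003 -0.241] p [ 489.7 -126.5  213.3] x [-1.    0.01 -0.  ] z [ 3.e-04 -3.e-03 -1.e+00] F [-0.8  0.9 -0.2] w 43.0 g 36.2
t 51.05 j [-0.539  0.021  0.032  1.585 -0.004 -0.526] p [ 450.9 -270.9  209.5] x [-1.     0.013  0.005] z [-0.0046 -0.0017 -1.    ] F [0.2 0.4 0.3] w 42.7 g 36.2
```

```bash
python3 -m pendant '[[0,0,4,0],[0,0,4,0],[0,0,4,0],[0,0,3,0],[0,0,0,0]]'  >/dev/null; python3 -m pendant '[[0,0,1,0],[0,0,0.7,0],[0,0,0,0]]' >/dev/null; python3 s.py
python3 -m pendant '[[0,0,0,0],[0,0,0,0],[0,0,0,0],[0,0,0,0]]' -0.35 >/dev/null; python3 s.py
python3 -m pendant '[[0,0,-4,0],[0,0,-4,0],[0,0,-4,0],[0,2,-4,0],[0,3,-4,0]]' >/dev/null
python3 -m pendant '[[2.5,0,-3,0],[2.5,0,0,0],[0,0,0,0],[0,0,0,0]]' 1 >/dev/null; python3 s.py;python3 fit.py
python3 - <<'E'
from h import *
for c in("wrist","side","scene"):
  g=bot.grab_frame(c)
  for n,z in(("box_lid_handle",165),("box_lid_hinge",50),("box",0)):
    for r in bot.place_of(n,c): print(c,n,round(r["confidence"],2),np.round(r["centre"]),at_z(g,r["centre"],z)[:2].round(1))
E
```

```text
t 51.85 j [-0.538  0.052 -0.26   1.262 -0.004 -0.528] p [ 450.8 -270.    42.1] x [-1.     0.01   0.005] z [-0.0049 -0.0018 -1.    ] F [-0.4  0.6 -1.1] w 42.8 g 36.2
t 52.25 j [-0.538  0.052 -0.26   1.262 -0.004 -0.528] p [ 450.5 -270.2   42. ] x [-1.     0.01   0.005] z [-0.0051 -0.0016 -1.    ] F [ 0.1 -0.4 -0.9] w 57.8 g 0.0
t 53.15 j [-0.497 -0.118  0.02   1.712 -0.004 -0.486] p [ 402.2 -219.4  272. ] x [-1.     0.011  0.005] z [-0.0047 -0.0018 -1.    ] F [-0.4  0.1 -0.2] w 0.4 g 0.0
0.87 [216. 199.] [ 448.2 -270.4] iou 0.96  1298
0.78 [315. 122.] [ 359.7 -150.8] iou 0.93 BLUE 1363
0.63 [207. 147.] [ 385.9 -272.8] iou 0.93  1299
0.59 [371. 151.] [391.5 -80.6] iou 0.9 BLUE 1451
wrist box_lid_handle 0.89 [ 26. 230.] [ 427.5 -403.4]
wrist box_lid_handle 0.72 [213. 191.] [ 395.6 -251.2]
wrist box_lid_hinge 0.75 [135. 187.] [ 426.1 -356.6]
wrist box_lid_hinge 0.39 [395. 252.] [512.9 -48.2]
wrist box 0.97 [204. 172.] [ 421.3 -285.8]
wrist box 0.33 [ 29. 229.] [ 500.3 -530.6]
side box_lid_handle 0.74 [301. 278.] [ 431.4 -399.2]
side box_lid_handle 0.58 [223. 179.] [394.8  26.9]
side box_lid_hinge 0.84 [284. 299.] [ 415.5 -358.3]
side box 0.94 [271. 288.] [ 419.  -279.4]
side box 0.23 [224. 163.] [502.  353.5]
scene box_lid_handle 0.65 [339. 131.] [ 421.  -383.7]
scene box_lid_handle 0.54 [203. 311.] [270.7 519.5]
scene box_lid_handle 0.24 [225. 271.] [301.3 414.1]
scene box_lid_hinge 0.87 [332. 164.] [ 433.3 -384.8]
scene box_lid_hinge 0.72 [195. 307.] [373.2 410.8]
scene box_lid_hinge 0.5 [202. 312.] [354.6 413.3]
scene box 0.64 [318. 191.] [ 427.6 -272.3]
scene box 0.24 [227. 251.] [474.  152.9]
```

Both through-bored bushes stand in the box at (386,-273) and (448,-270). Now I'll close the lid by pushing it over from the right, in front of the knob, with the shut fingers.

```bash
python3 -m pendant '[[0.6,-4.7,0,0],[0.6,-4.7,0,0],[0.6,-4.7,0,0],[0.6,-4.7,0,0],[0.6,-2.8,0,0]]' >/dev/null; python3 -m pendant '[[0,0,3,0],[0,0,3,0],[0,0,2.6,0],[0,0,0,0],[0,0,0,0]]' >/dev/null; python3 s.py
```

```text
t 54.85 j [-0.864  0.125  0.098  1.547 -0.005 -0.854] p [ 369.4 -435.   186.9] x [-1.     0.01   0.006] z [-0.0057 -0.0013 -1.    ] F [ 0.7 -0.   1.3] w 0.2 g 0.0
```

```bash
python3 -m pendant '[[0,2,0,0],[0,2,0,0],[0,1.8,0,0],[0,2,0.4,0],[0,2,0.4,0]]' >/dev/null; python3 s.py
python3 -m pendant '[[0,2,0.5,0],[0,1.6,1,0],[0,1.6,1.2,0],[0,1.4,1.4,0],[0,0,0,0]]' >/dev/null; python3 s.py
python3 -m pendant '[[0,0.8,1.3,0],[0,0.7,1.3,0],[0,0.5,1.3,0],[0,0.2,1.2,0],[0,0,0,0]]' >/dev/null; python3 s.py
python3 - <<'E'
from h import *
for c in("wrist","side"):
  g=bot.grab_frame(c)
  for r in bot.place_of("box_lid_handle",c): print(c,round(r["confidence"],2),np.round(r["centre"]),at_z(g,r["centre"],115)[:2].round(1))
E
```

```text
t 55.35 j [-0.735 -0.045 -0.089  1.526 -0.005 -0.725] p [ 371.1 -337.2  180.8] x [-1.     0.01   0.003] z [-0.0029 -0.0045 -1.    ] F [ 0.7 -1.  -0.2] w -0.1 g 0.7
t 55.85 j [-0.627 -0.141 -0.26   1.455 -0.004 -0.618] p [ 371.1 -270.2  137.9] x [-1.     0.009  0.005] z [-0.0049 -0.0017 -1.    ] F [ 0.3 -0.5  0.8] w 0.6 g 0.0
t 56.35 j [-0.589 -0.157 -0.376  1.357 -0.004 -0.579] p [ 370.4 -249.    85. ] x [-1.     0.01   0.007] z [-6.9e-03 -5.0e-04 -1.0e+00] F [-0.2 -0.3 -0.2] w 0.2 g 0.0
side 0.67 [268. 247.] [ 424.4 -237.4]
```

```bash
python3 -m pendant '[[0,0,0.5,0],[0,0,0.4,0],[0,0,0,0]]' >/dev/null; python3 s.py; python3 -m pendant '[[0,0,0.3,0],[0,0,0,0]]' >/dev/null; python3 s.py; python3 -m pendant '[[0,0,0.3,0],[0,0,0,0]]' >/dev/null; python3 s.py
```

```text
t 56.85 j [-0.589 -0.154 -0.39   1.339 -0.004 -0.579] p [ 370.5 -249.1   76.4] x [-1.     0.01   0.006] z [-0.0063 -0.001  -1.    ] F [0.4 0.2 0.6] w 0.2 g 0.0
t 57.05 j [-0.589 -0.154 -0.393  1.335 -0.004 -0.579] p [ 370.8 -249.3   75.4] x [-1.     0.01   0.005] z [-0.0049 -0.0019 -1.    ] F [-4.6  3.1 13.3] w 0.2 g 6.7
t 57.25 j [-0.589 -0.156 -0.395  1.333 -0.004 -0.579] p [ 370.9 -249.4   75. ] x [-1.     0.01   0.003] z [-0.0035 -0.0028 -1.    ] F [-14.1   9.5  38.8] w 0.0 g 19.1
```

The lid is on its stop at 58 mm, so it is shut. I'll retract and check everything with the networks.

```bash
python3 -m pendant '[[0,0,-1,0],[0,0,-4,0],[0,0,-4,0],[0,0,-4,0],[0,0,-4,0]]' >/dev/null; python3 -m pendant '[[0,4.5,-4,0],[0,4.5,-2,0],[0,4.5,0,0],[0,4.5,0,0],[0,0,0,0]]' >/dev/null; python3 -m pendant '[[0,4.5,0,0],[0,4.5,0,0],[0,0,0,0],[0,0,0,0]]' >/dev/null; python3 s.py;python3 fit.py
python3 - <<'E'
from h import *
for c in("wrist","side","scene"):
  g=bot.grab_frame(c)
  for n,z in(("box_lid_handle",93),("jigger",0),("salt_shaker",0),("pin_mid",22),("stand_hole0",82)):
    for r in bot.place_of(n,c): 
      if r["confidence"]>.45: print(c,n,round(r["confidence"],2),np.round(r["centre"]),at_z(g,r["centre"],z)[:2].round(1))
E
```

```text
t 58.65 j [ 0.038 -0.296 -0.084  1.788 -0.002  0.045] p [374.7  13.9 293.8] x [-1.     0.007  0.006] z [-0.0056 -0.0018 -1.    ] F [ 0.4 -0.2  0.1] w -0.2 g 0.0
0.84 [504. 215.] [458.8 374.2] iou 0.98  467
0.72 [508. 153.] [372.2 358.4] iou 0.56  353
0.63 [125. 145.] [ 360.1 -151.2] iou 0.92 BLUE 1373
0.57 [182. 170.] [391.2 -78.6] iou 0.9 BLUE 1145
0.47 [431. 182.] [391.1 239.1] iou 0.17  9280
wrist box_lid_handle 0.76 [ 29. 209.] [ 417. -238.]
wrist jigger 0.6 [469. 155.] [379.6 299.8]
wrist salt_shaker 0.48 [270. 309.] [622.3  33.9]
wrist pin_mid 0.79 [430. 183.] [411.4 241.4]
wrist stand_hole0 0.92 [470. 154.] [361.4 245. ]
wrist stand_hole0 0.65 [446. 241.] [465.3 236.3]
wrist stand_hole0 0.65 [458. 202.] [416.5 242.4]
side box_lid_handle 0.81 [269. 250.] [ 431.9 -229.6]
side jigger 0.53 [308. 233.] [ 615.3 -122.1]
side salt_shaker 0.71 [292. 202.] [639.7  32.4]
side stand_hole0 0.94 [211. 165.] [415.2 234.1]
side stand_hole0 0.88 [224. 162.] [465.5 236.7]
side stand_hole0 0.55 [194. 167.] [359.8 245.5]
scene box_lid_handle 0.59 [319. 170.] [ 409. -223.]
scene jigger 0.6 [235. 197.] [ 618.8 -100.3]
scene salt_shaker 0.89 [206. 213.] [631.9  26.4]
scene pin_mid 0.6 [226. 268.] [420.4 239.2]
scene stand_hole0 0.82 [246. 257.] [356.9 254.3]
scene stand_hole0 0.66 [211. 241.] [455.1 244. ]
scene stand_hole0 0.63 [228. 247.] [411.  244.9]
```

```bash
python3 -c "
from station import bot
print(bot.hand_in())"
```

```text
the job is handed in; nothing more can be done
None
```

I've handed the job in. The hand-in returned no verdict, but my last checks showed a and d (bored through) in the shut box, b and c (blind) in the low tray, all three pins back in the stand, and the jigger and salt shaker undisturbed.

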